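# Set out the parts for a marking run round the V-block and step gauge

### The arm

A 7-joint arm with a two-finger parallel gripper is mounted at the origin on the work surface; the furniture and walls round the work are solid. World frame = base frame: x ahead of the robot, y to its left, z up, the work surface at z = 0. Lengths are in m, angles in degrees, forces in N, time in s.
With the tool pointing down it reaches from about 0.425 to 0.875 m from the base axis. Payload 4.7 kg.
Tool frame: the origin (TCP) lies between the finger pads; the fingertips stand 14 mm ahead of it and the grasp point (between the pads) lies 5 mm behind it; z points along the fingers, y is the direction in which the jaws open and shut (so a half turn about z gives the same grasp; the last joint's range is limited). The gripper opens to 85 mm and grips with 20 to 120 N. Pads are 22 mm wide; open, the fingers measure 114 mm over their backs; the gripper's body (76 mm by 85 mm) begins 54 mm behind the grasp point. The pads swing forward as they close: fully open they stand 13 mm farther back than shut.
Start: joints at [41.946, 18.392, -4.016, 83.108, 1.295, 78.541, -3.26], TCP at [0.49, -0.428, 0.208] pointing down, gripper open.
Joint ranges: [-163.93, 163.93], [-17.29, 119.83], [-79.2, 71.16], [3.27, 140.29], [-89.18, 269.18], [5.43, 117.66], [-154.24, 154.24]. Speed limits (degrees/s): [147.25, 147.25, 180, 180, 180, 180, 180].

### API

Orientations are given as a 3x3 rotation matrix whose columns are the frame's x, y, z axes.
In Python, from rig import bot gives the robot as it stands. The module is installed in compiled form; this text tells all that it offers.
- The arm moves only by the tool drive_tool, never from a script. Its arguments are lists of equal length, an entry for each row: "dp": the shift along the world's x, y, z in mm, a list of three; "dr": the turn, a rotation vector about the world's x, y, z in degrees, a list of three; "jaw": the closure, from 0 (fully open) to 1 (shut). In form: {"dp": [[dx, dy, dz], ...], "dr": [[ax, ay, az], ...], "jaw": [jaw, ...]}. A call has 1 to 12 rows; each row shifts and turns the pose as measured when the row begins; what a row does not reach is not made up. A row lasts 1/12 s, in which the tool goes at most 41.7 mm and 7.16 degrees, less where a joint would pass 70% of its speed; a pose out of reach is approached as far as the arm can. A call is refused whole if a number of a shift passes 41.7 or a number of a turn 7.16, either way. A call with a gripper value outside its range is refused whole. The fingers move at their own pace and stop on an object; the grip force is fixed at half the most. Time passes only in rows, so rows that do not move let the fingers close. It gives the time, the measured TCP pose, the force and the opening at its end, in the units of the state.
- bot.read_state(): the state, without advancing time (a new reading comes with each control period).
- bot.camera(name): name is "side" or "top"; returns a dict with "image" (480x640x3 uint8, blue, green, red), "fx", "fy", "cx", "cy" (pixels), "extrinsics" (4x4, takes a point from camera to world coordinates). Camera axes: x right, y down, z forward; pixel columns grow to the right and rows downward; lengths in m; the calibration is good to about 2 mm. A picture is of the moment at which its call begins. There is no depth.
- bot.job_done(): hands the job in, once; it reports no verdict.
Trained networks look in a picture, given as the dict that the camera call returned (one of the last four; its "shot" number tells which), for a name from the list of things; names that differ only in an ending like _2 or _b are one class to them, and where a whole thing is asked for, a point or a joint stands for the part that bears it (a point fixed in the world has none). Each returns a list of dicts, best first, with "p" (0 to 1); they miss things now and then, are a little off and sometimes report something else, mostly with a low value. They report only what shows in the picture. A call takes as long as a camera call. They do not tell look-alikes from the thing itself.
- bot.look_for(picture, query): "box" ([left, top, width, height] in pixels, round what is visible of it).
- bot.trace(picture, query): "region" (480x640 bool, what is visible of it) and "box" ([left, top, width, height] in pixels, round what is visible of it).
The state is a dict: "time": time; "qpos": joint angles; "dq": joint speeds; "joint_torque": joint torques, N m; "ee_pos": TCP position; "tool_rot": TCP orientation; "contact_force": force on the tool from outside, world axes, zero at the start; "wrist_torque": the same for the moment, N m; "grip_width": finger opening in m.
Only numpy, scipy, OpenCV 4.12 (cv2) and the standard library are available. Lean on these libraries where they do the work, as an engineer would, in place of code of your own. Each camera call takes 0.05 s, during which the arm holds its last target. There are 200 camera calls.

### The job

Set out the four parts upright on the six-field layout board, each in the middle of its field: the gear, hub up, in the empty front field between the V-block and the step gauge, and the plain bushing standing centred on top of the gear's hub; the flanged brass bushing in the field directly behind the V-block, and the stepped steel blank in the field directly behind the step gauge (behind means the side away from the robot). Leave the V-block, the step gauge and the loupe where they are, and let everything go at the end.

Things in the scene. Friction and masses are not known exactly. Their poses are not given: they have to be found in the camera images.
- board: fixed flat aluminium layout board, 134 (x) by 198 (y) mm, 6 mm thick, with six square fields of 57 mm outlined in dark lines, pitch 64 mm: a front row of three nearer the robot and a back row of three. Its origin is the centre of its underside; its own x axis points away from the robot (turned up to 0.12 rad), y to the left. Field centres in its frame: front row x = -32 mm, back row x = +32 mm; y = +64, 0 and -64 mm; board top at z = 6 mm
- v_block: grey steel block with a V groove in its top, 60 x 50 x 42 mm, standing at one end of the board's front row, left or right, within 2 mm of the middle of its field, square to the board. Origin: centre of its underside; groove along its x axis, which is the board's x
- step_gauge: aluminium gauge like a little staircase of four steps, 56 mm long, 24 mm wide, 48 mm high, standing at the other end of the board's front row, within 2 mm of the middle of its field, long side along the board's x, tallest step nearest the robot. Origin: centre of its underside; its own x axis is the board's y
- gear_mid (a point): steel spur gear lying flat, hub up: 51 mm over the teeth, 20 mm high with the hub, which is about half as wide as the gear. The listed point is its centre, half-way up, on its axis (z up).
- plain_bushing_mid (a point): plain steel tube without flange, 29 mm diameter, 34 mm high, standing. The listed point is its centre, half-way up, on its axis (z up).
- flanged_bushing_mid (a point): brass bushing standing on its flange, 33 mm diameter at the flange, narrower above, 30 mm high. The listed point is its centre, half-way up, on its axis (z up).
- stepped_blank_mid (a point): solid steel turned part standing on its thick end, 32 mm diameter below, a thinner stem above, 34 mm high. The listed point is its centre, half-way up, on its axis (z up).
- loupe_mid (a point): bystander: black eye loupe standing on the robot's side of the parts, 37 mm diameter, 32 mm high. The listed point is its centre, half-way up, on its axis (z up). Beyond it toward the robot stands a fixed monitor (panel at world x 0.23 to 0.27 m, y -0.65 to -0.03 m, top at z 0.52 m): the arm must reach over it, elbow high and not swung out to the right.
There are look-alikes about, which are no part of the job. What is shaped like the part that bears plain_bushing_mid but blue or green is not meant.

How it is judged (in metres and radians):
At the end, for the whole second after the job is handed in: Gear in front middle field; flanged bushing behind V-block, stepped blank behind step gauge, each within 13 mm of its field's centre along each board axis; plain bushing on the hub within 8 mm of the gear's axis; all upright within 0.12 rad, released, at rest; V-block and gauge moved < 12 mm (x of gear_mid in the frame of board between -0.045 and -0.019 m and y of gear_mid in the frame of board between -0.013 and 0.013 m and z of gear_mid in the frame of board between 0.012 and 0.02 m and horizontal distance between plain_bushing_mid and gear_mid below 0.008 m and z of plain_bushing_mid in the frame of board between 0.038 and 0.048 m and x of flanged_bushing_mid in the frame of board between 0.019 and 0.045 m and x of stepped_blank_mid in the frame of board between 0.019 and 0.045 m and z of flanged_bushing_mid in the frame of board between 0.017 and 0.025 m and z of stepped_blank_mid in the frame of board between 0.019 and 0.027 m and ((y of v_block in the frame of board above 0 m and y of flanged_bushing_mid in the frame of board between 0.051 and 0.077 m and y of stepped_blank_mid in the frame of board between -0.077 and -0.051 m) or (y of v_block in the frame of board below 0 m and y of flanged_bushing_mid in the frame of board between -0.077 and -0.051 m and y of stepped_blank_mid in the frame of board between 0.051 and 0.077 m)) and angle between each of gear_mid, plain_bushing_mid, flanged_bushing_mid, stepped_blank_mid's own z axis and vertical below 0.12 rad and linear speed of each of gear, plain_bushing, flanged_bushing, stepped_blank below 0.02 m/s and distance of each of v_block, step_gauge from where it was at the start of the episode below 0.012 m); the robot touches nothing.
It fails at once if the V-block is shoved or knocked (moved more than 12 mm from its start) (distance of v_block from where it was at the start of the episode above 0.012 m).
It fails at once if the step gauge is shoved or knocked (moved more than 12 mm from its start) (distance of step_gauge from where it was at the start of the episode above 0.012 m).
It fails at once if the loupe is shoved or knocked (moved more than 25 mm from its start) (distance of loupe_mid from where it was at the start of the episode above 0.025 m).
It also fails if it takes over 112 s, if anything falls off the work surface, if the arm or the gripper's body presses on something with over 40 N, if the wrist force passes 120 N, or if a joint passes its speed limit or range.

## Working session

There is one attempt and no reset: what is moved stays moved. The work goes in short steps, Python scripts to look and compute and a tool call to move; the robot and the scene stay as the last step left them, time stands still between calls to the robot, and variables do not carry over. Pictures are saved under pics/ and viewed, about 12 in all and at most 16, crops included, and the job is handed in when it is done.

Besides the shell and the picture viewer there is one more tool, called after "Request:" by a JSON object that holds its "method" and its "body", one argument or row to a line. drive_tool: Moves the arm, as the interface text tells. Its arguments: {"type":"object","properties":{"dp":{"type":"array","items":{"type":"array","items":{"type":"number"}}},"dr":{"type":"array","items":{"type":"array","items":{"type":"number"}}},"jaw":{"type":"array","items":{"type":"number"}}},"required":["dp","dr","jaw"]}

```bash
mkdir -p pics; python3 - <<'E'
from rig import bot
import cv2
s=bot.read_state();print(s['time'],s['ee_pos'],s['tool_rot'],s['grip_width'])
for n in('side','top'):
    c=bot.camera(n);cv2.imwrite(f'pics/{n}0.png',c['image']);print(n,c['fx'],c['cx'],c['cy'],c['extrinsics'])
    for q in['board','v_block','step_gauge','gear_mid','plain_bushing_mid','flanged_bushing_mid','stepped_blank_mid','loupe_mid']:
        print(q,[(d['box'],round(d['p'],2)) for d in bot.look_for(c,q)])
E
```

```text
0.0 [ 0.48905282 -0.4272745   0.20651354] [[ 6.57877993e-01  7.53123016e-01 -1.50651430e-03]
 [ 7.53124519e-01 -6.57876867e-01  1.21943891e-03]
 [-7.27133945e-05 -1.93683488e-03 -9.99998122e-01]] 0.08540762413722397
side 542.0474589366643 319.1579832397489 236.405101834623 [[ 8.94208596e-01  3.50113129e-01 -2.78947638e-01  8.08030561e-01]
 [ 4.47649479e-01 -7.00713536e-01  5.55527213e-01 -6.61321447e-01]
 [-9.65014880e-04 -6.21627973e-01 -7.83312027e-01  7.12903913e-01]
 [ 0.00000000e+00  0.00000000e+00  0.00000000e+00  1.00000000e+00]]
board [([319.5, 176.7, 114.4, 96.5], 0.97)]
v_block [([321.3, 201.5, 45.3, 50.7], 0.9)]
step_gauge [([365.8, 170.8, 24.5, 24.3], 0.92)]
gear_mid [([322.8, 277.4, 30.4, 33.4], 0.9), ([293.5, 320.3, 22.8, 27.6], 0.17)]
plain_bushing_mid [([163.0, 288.7, 22.0, 27.1], 0.93), ([239.5, 230.4, 14.7, 28.1], 0.93), ([200.3, 323.8, 23.3, 31.0], 0.91), ([346.7, 339.0, 22.8, 31.1], 0.9), ([271.1, 259.7, 19.7, 23.2], 0.81)]
flanged_bushing_mid [([255.8, 305.7, 15.0, 25.6], 0.57), ([323.8, 203.8, 42.1, 47.2], 0.45)]
stepped_blank_mid [([291.6, 317.5, 24.9, 28.2], 0
[... 159 characters left out ...]
12]
 [-0.99997155 -0.00746296 -0.00110092 -0.21270009]
 [ 0.00208173 -0.13272195 -0.99115112  0.92990812]
 [ 0.          0.          0.          1.        ]]
board [([200.3, 169.8, 103.7, 69.5], 0.88)]
v_block [([269.8, 201.1, 27.2, 35.1], 0.94), ([327.8, 192.8, 27.9, 21.9], 0.21)]
step_gauge [([205.0, 207.4, 27.0, 19.8], 0.61)]
gear_mid [([328.4, 191.8, 25.0, 24.1], 0.89)]
plain_bushing_mid [([398.4, 300.6, 21.9, 16.5], 0.69), ([412.0, 257.4, 14.8, 16.2], 0.69), ([371.8, 158.8, 19.4, 19.7], 0.69), ([325.6, 280.3, 14.4, 14.4], 0.52), ([335.4, 235.8, 14.5, 18.2], 0.47)]
flanged_bushing_mid [([376.8, 235.4, 18.2, 14.0], 0.76)]
stepped_blank_mid []
loupe_mid [([357.5, 286.6, 17.7, 20.3], 0.82)]
```

```bash
python3 - <<'E'
import cv2
a=cv2.imread('pics/side0.png')[150:390,130:450];b=cv2.imread('pics/top0.png')[130:350,180:470]
cv2.imwrite('pics/side0c.png',cv2.resize(a,None,fx=2.5,fy=2.5,interpolation=cv2.INTER_CUBIC))
cv2.imwrite('pics/top0c.png',cv2.resize(b,None,fx=2.7,fy=2.7,interpolation=cv2.INTER_CUBIC))
E
```

```text
(no output)
```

View pics/side0c.png

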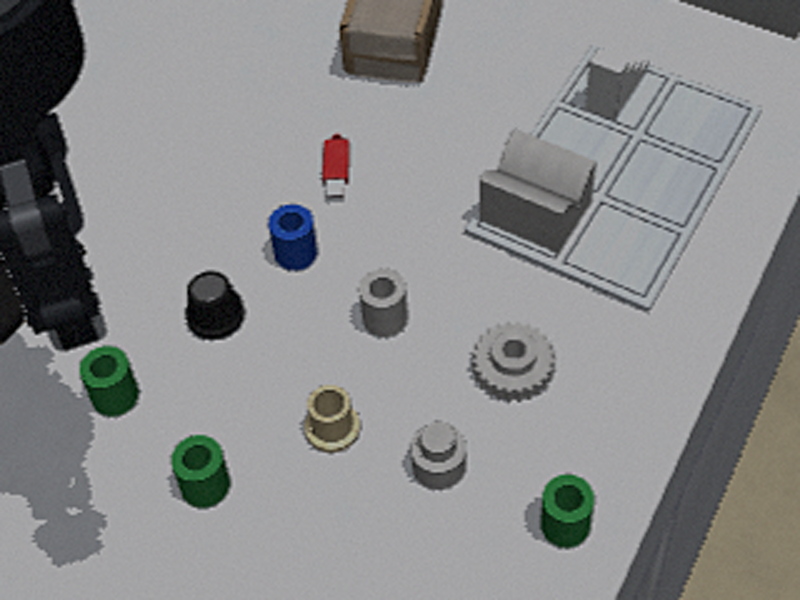

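View pics/top0c.png

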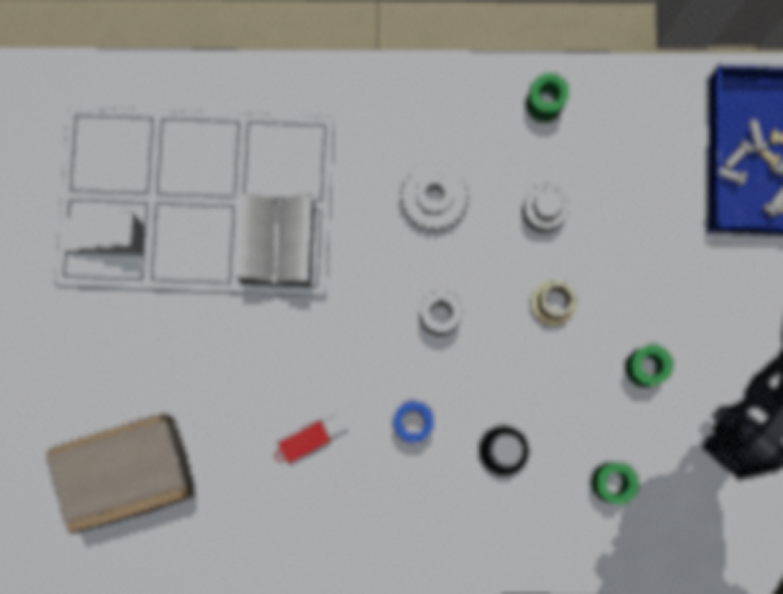

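The scene is clear. The V-block is at the board's right end and the gauge at the left. In the side image the grey bushing at (281,271) is the right one. Its look-alikes are blue (247,245) and green (174,302), (211,339) and (357,354). Next I'll fit the positions.

```bash
cat > h.py <<'E'
import numpy as np, cv2
from scipy.optimize import least_squares, minimize
from rig import bot
def proj(c,P):
    E=np.linalg.inv(c['extrinsics']);p=np.atleast_2d(P)@E[:3,:3].T+E[:3,3]
    return np.c_[c['fx']*p[:,0]/p[:,2]+c['cx'],c['fy']*p[:,1]/p[:,2]+c['cy']]
def ray(c,uv,z):
    E=c['extrinsics'];d=E[:3,:3]@[(uv[0]-c['cx'])/c['fx'],(uv[1]-c['cy'])/c['fy'],1]
    return E[:3,3]+d*(z-E[2,3])/d[2]
t=np.linspace(0,2*np.pi,48,endpoint=False)
# (z, radius) rings from the underside
SH=dict(gear_mid=[(0,25.5),(10,25.5),(20,13)],plain_bushing_mid=[(0,14.5),(34,14.5)],flanged_bushing_mid=[(0,16.5),(5,16.5),(30,11.5)],
 stepped_blank_mid=[(0,16),(18,16),(34,10)],loupe_mid=[(0,18.5),(32,13)])
def pts(q,x,y,z0=0):
    return np.vstack([np.c_[x+r/1e3*np.cos(t),y+r/1e3*np.sin(t),np.full(48,z0+z/1e3)] for z,r in SH[q]])
def edges(b): return np.array([b[0],b[1],b[0]+b[2],b[1]+b[3]])
def fit(q,obs,x0,z0=0):
    """obs: list of (cam, box)"""
    def f(p):
        r=[]
        for c,b in obs:
            u=proj(c,pts(q,*p[:2],z0));r+=list(np.r_[u.min(0),u.max(0)]-edges(b))
        return r
    s=least_squares(f,x0,loss='soft_l1');return s.x,np.round(s.fun,1)
E
cat > m.py <<'E'
from h import *
S=bot.camera('side');T=bot.camera('top')
def pick(c,q,uv):
    L=[d for d in bot.trace(c,q)]
    L=[d for d in L if np.hypot(d['box'][0]+d['box'][2]/2-uv[0],d['box'][1]+d['box'][3]/2-uv[1])<15]
    if not L:return None
    ys,xs=np.nonzero(L[0]['region']);return [xs.min(),ys.min(),xs.max()-xs.min()+1,ys.max()-ys.min()+1]
for q,us,ut in[('gear_mid',(337,294),(341,203)),('plain_bushing_mid',(281,271),(342,245)),('flanged_bushing_mid',(263,318),(385,242)),('stepped_blank_mid',(304,331),(381,207)),('loupe_mid',(217,271),(366,297))]:
    o=[(c,pick(c,q,u)) for c,u in((S,us),(T,ut))];o=[x for x in o if x[1]]
    x0=ray(S,us,.015)[:2]
    print(q,len(o),*[(np.round(fit(q,[k],x0)[0],4),fit(q,[k],x0)[1]) for k in o],'both',np.round(fit(q,o,x0)[0],4))
# board: dark field outlines
loc=[]
g=np.linspace(-28.5,28.5,40)
for fx in(-32,32):
    for fy in(64,0,-64):
        if fx<0 and fy!=0: continue
        for s in(-28.5,28.5): loc+=[(fx+a,fy+s,6) for a in g]+[(fx+s,fy+a,6) for a in g]
loc=np.array(loc)/1e3
def W(p): 
    c,s=np.cos(p[2]),np.sin(p[2]);return np.c_[p[0]+c*loc[:,0]-s*loc[:,1],p[1]+s*loc[:,0]+c*loc[:,1],loc[:,2]]
def prep(c):
    g=cv2.cvtColor(c['image'],cv2.COLOR_BGR2GRAY).astype(np.float32)
    return cv2.GaussianBlur(np.clip(g-cv2.GaussianBlur(g,(0,0),5),-40,0),(0,0),.7)
I={'s':(S,prep(S)),'t':(T,prep(T))}
def cost(p,ks):
    v=0
    for k in ks:
        u=proj(I[k][0],W(p)).astype(np.float32)
        v+=cv2.remap(I[k][1],u[:,0],u[:,1],cv2.INTER_CUBIC).mean()
    return v
c0=ray(T,(252,204),.006);print('c0',c0)
from itertools import product
for ks in('s','t','st'):
    best=min(((cost((c0[0]+a,c0[1]+b,w),ks),(c0[0]+a,c0[1]+b,w)) for a,b,w in product(np.arange(-.024,.025,.003),np.arange(-.024,.025,.003),np.arange(-.12,.121,.02))),key=lambda k:k[0])
    r=minimize(cost,best[1],args=(ks,),method='Nelder-Mead',options=dict(initial_simplex=np.array(best[1])+np.vstack([np.zeros(3),np.diag([.003,.003,.02])]),xatol=1e-5,fatol=1e-4))
    print(ks,np.round(r.x,4),round(r.fun,2))
for n,(c,_) in I.items():
    im=cv2.resize(c['image'],None,fx=4,fy=4,interpolation=cv2.INTER_CUBIC)
    for u in proj(c,W(r.x)): cv2.circle(im,tuple(int(v) for v in (u+.5)*4-.5),1,(0,0,255),-1)
    lo=(310,165) if n=='s' else (190,160)
    cv2.imwrite(f'pics/board_{n}.png',im[lo[1]*4:lo[1]*4+480,lo[0]*4:lo[0]*4+520])
a,b=cv2.imread('pics/board_s.png'),cv2.imread('pics/board_t.png')
cv2.imwrite('pics/board.png',cv2.resize(np.hstack([a,b]),(800,370)))
E
python3 m.py
```

```text
gear_mid 2 (array([ 0.6295, -0.2504]), array([-0.2, -0.9,  0.2,  0.8])) (array([ 0.6281, -0.2501]), array([ 0.1, -0.1, -0.1,  0.1])) both [ 0.6289 -0.2501]
plain_bushing_mid 1 (array([ 0.5414, -0.2555]), array([ 0.1,  0.6, -0.1, -0.6])) both [ 0.5414 -0.2555]
flanged_bushing_mid 2 (array([ 0.5517, -0.3376]), array([-0.2,  0. ,  0.2, -0. ])) (array([ 0.5498, -0.3384]), array([-0. ,  0.1,  0. , -0.1])) both [ 0.551  -0.3379]
stepped_blank_mid 2 (array([ 0.6209, -0.3313]), array([-0.1, -0.3,  0.1,  0.3])) (array([ 0.6197, -0.3312]), array([-0.7,  0.2,  0.6, -0.2])) both [ 0.6205 -0.3313]
loupe_mid 2 (array([ 0.4445, -0.3021]), array([ 0.3,  0.4, -0.3, -0.3])) (array([ 0.4427, -0.3016]), array([ 0.5, -0.6, -0.5,  0.5])) both [ 0.4438 -0.3018]
c0 [ 0.62453307 -0.07309679  0.006     ]
s [ 0.6247 -0.0748 -0.0335] -21.83
t [ 0.6251 -0.0729 -0.0354] -12.17
st [ 0.6248 -0.0743 -0.0341] -32.25
```

View pics/board.png

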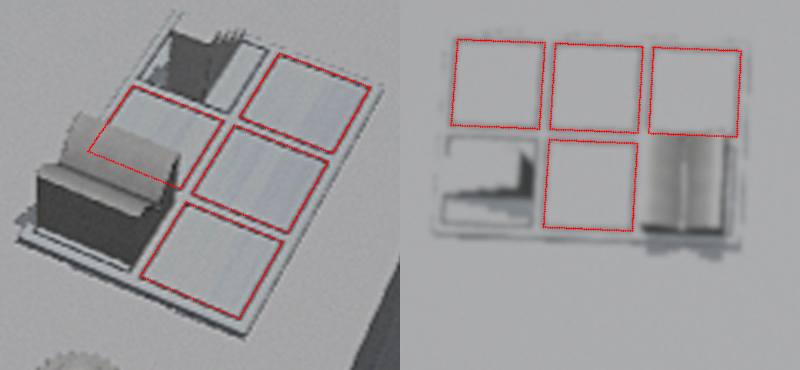

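Board pose is (0.625, -0.074), yaw -0.0345 rad, and both cameras agree. Targets:

- **Gear:** (0.593, -0.073)
- **Flanged bushing:** (0.655, -0.139)
- **Stepped blank:** (0.659, -0.011)

I'll start with the gear, with the jaws along board x.

Request:
{"method": "drive_tool", "body": {
  "dp": [
    [23,29,0],
    [23,29,0],
    [23,29,0],
    [23,29,0],
    [23,29,0],
    [23,29,0],
    [0,0,0]
  ],
  "dr": [
    [0,0,6.5],
    [0,0,6.5],
    [0,0,6.5],
    [0,0,6.5],
    [0,0,6.5],
    [0,0,6.5],
    [0,0,0]
  ],
  "jaw": [0,0,0,0,0,0,0]
}}

```text
time: 2.08
ee_pos: [0.6274, -0.2506, 0.2082]
tool_rot: [[0.016, 1.0, 0.004], [1.0, -0.016, -0.003], [-0.003, 0.004, -1.0]]
contact_force: [-0.7, 3.0, -0.6]
grip_width: 0.0853
```

```bash
cat > st.py <<'E'
from h import *
s=bot.read_state();R=s['tool_rot'];p=s['ee_pos']
print(round(s['time'],2),np.round(p*1e3,1),'yaw_y',np.round(np.degrees(np.arctan2(R[1,1],R[0,1])),1),'tilt z',np.round(np.degrees(R[:2,2]),2),'w',round(s['grip_width']*1e3,1),np.round(s['contact_force'],1),np.round(s['qpos'],0))
E
python3 st.py
```

```text
2.08 [ 627.4 -250.6  208.2] yaw_y -0.9 tilt z [ 0.25 -0.19] w 85.3 [-0.7  3.  -0.6] [ 31.  22. -15.  79.   6.  80.  15.]
```

Request:
{"method": "drive_tool", "body": {
  "dp": [
    [1.5,0.5,-35],
    [0,0,-35],
    [0,0,-35],
    [0,0,-30],
    [0,0,-20],
    [0,0,-12],
    [0,0,-10],
    [0,0,-8],
    [0,0,-5],
    [0,0,0]
  ],
  "dr": [
    [0,0,-1],
    [0,0,0],
    [0,0,0],
    [0,0,0],
    [0,0,0],
    [0,0,0],
    [0,0,0],
    [0,0,0],
    [0,0,0],
    [0,0,0]
  ],
  "jaw": [0,0,0,0,0,0,0,0,0,0]
}}

```text
time: 2.92
ee_pos: [0.6338, -0.2454, 0.0151]
tool_rot: [[0.029, 0.999, 0.016], [1.0, -0.029, -0.005], [-0.005, 0.016, -1.0]]
contact_force: [-0.0, 0.6, -0.1]
grip_width: 0.0855
```

Request:
{"method": "drive_tool", "body": {
  "dp": [
    [-3,-3,0],
    [-2,-1.7,0],
    [0,0,0],
    [0,0,0],
    [0,0,0],
    [0,0,0],
    [0,0,0],
    [0,0,0],
    [0,0,0],
    [0,0,0],
    [0,0,0]
  ],
  "dr": [
    [0.3,0.9,0],
    [0,0,0],
    [0,0,0],
    [0,0,0],
    [0,0,0],
    [0,0,0],
    [0,0,0],
    [0,0,0],
    [0,0,0],
    [0,0,0],
    [0,0,0]
  ],
  "jaw": [0,0,0,0.3,0.3,0.6,0.6,0.6,0.6,0.6,0.6]
}}

```text
time: 3.83
ee_pos: [0.6326, -0.2526, 0.0217]
tool_rot: [[0.03, 1.0, 0.008], [1.0, -0.03, -0.004], [-0.003, 0.008, -1.0]]
contact_force: [0.2, 1.0, 0.3]
grip_width: 0.0341
```

```bash
python3 st.py
```

```text
3.83 [ 632.6 -252.6   21.7] yaw_y -1.7 tilt z [ 0.46 -0.2 ] w 34.1 [0.2 1.  0.3] [ 30.  30. -14.  89.   8.  61.  12.]
```

The jaw passed 51 mm and the tool rose, so I'll look.

```bash
cat > pic.py <<'E'
import sys
from h import *
n,cam,x,y,w,hh,f=sys.argv[1],sys.argv[2],*map(float,sys.argv[3:8])
c=bot.camera(cam);x,y,w,hh=int(x),int(y),int(w),int(hh)
cv2.imwrite(f'pics/{n}.png',cv2.resize(c['image'][y:y+hh,x:x+w],None,fx=f,fy=f,interpolation=cv2.INTER_CUBIC))
E
python3 pic.py g1 side 240 200 180 140 4
```

```text
(no output)
```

View pics/g1.png

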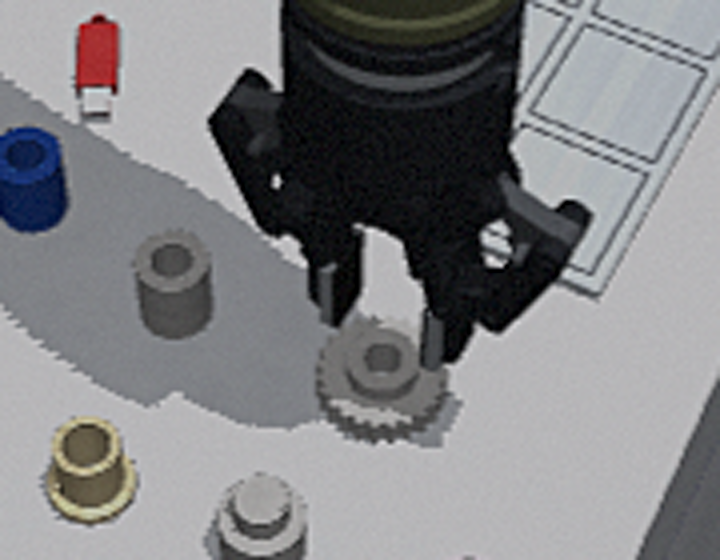

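The fingertips rode over the rim and now stand round the hub. I'll open, lift and re-measure.

Request:
{"method": "drive_tool", "body": {
  "dp": [
    [0,0,0],
    [0,0,0],
    [0,0,5],
    [0,0,20],
    [0,0,30],
    [0,30,35],
    [0,35,20],
    [0,35,0],
    [0,0,0]
  ],
  "dr": [
    [0,0,0],
    [0,0,0],
    [0,0,0],
    [0,0,0],
    [0,0,0],
    [0,0,0],
    [0,0,0],
    [0,0,0],
    [0,0,0]
  ],
  "jaw": [0.3,0.3,0.3,0.2,0.2,0.2,0.2,0.2,0.2]
}}

```text
time: 4.63
ee_pos: [0.6293, -0.1543, 0.1333]
tool_rot: [[0.037, 0.999, 0.005], [0.999, -0.037, -0.002], [-0.002, 0.005, -1.0]]
contact_force: [0.1, 2.9, -0.7]
grip_width: 0.0685
```

```bash
python3 st.py; cat > m2.py <<'E'
import sys
from h import *
# usage: m2.py name x y z0 : measure part near world x,y
def meas(q,x,y,z0=0):
    o=[]
    for n in('side','top'):
        c=bot.camera(n);u=proj(c,[[x,y,z0+.012]])[0]
        L=[d for d in bot.trace(c,q) if np.hypot(d['box'][0]+d['box'][2]/2-u[0],d['box'][1]+d['box'][3]/2-u[1])<22]
        if L:
            ys,xs=np.nonzero(L[0]['region']);b=[xs.min(),ys.min(),np.ptp(xs)+1,np.ptp(ys)+1]
            o.append((c,b));p,r=fit(q,[(c,b)],(x,y),z0);print(q,n,np.round(p*1e3,1),r,b,round(L[0]['p'],2))
        else: print(q,n,'none')
if __name__=='__main__': meas(sys.argv[1],*map(float,sys.argv[2:]))
E
python3 m2.py gear_mid .629 -.250; python3 pic.py g2 side 240 200 180 140 4
```

```text
4.63 [ 629.3 -154.3  133.3] yaw_y -2.1 tilt z [ 0.27 -0.1 ] w 68.5 [ 0.1  2.9 -0.7] [ 25.  21. -17.  89.   7.  71.   5.]
gear_mid side none
gear_mid top [ 629.1 -250.1] [ 0.1 -0.6 -0.1  0.6] [np.int64(328), np.int64(190), np.int64(26), np.int64(25)] 0.78
```

View pics/g2.png

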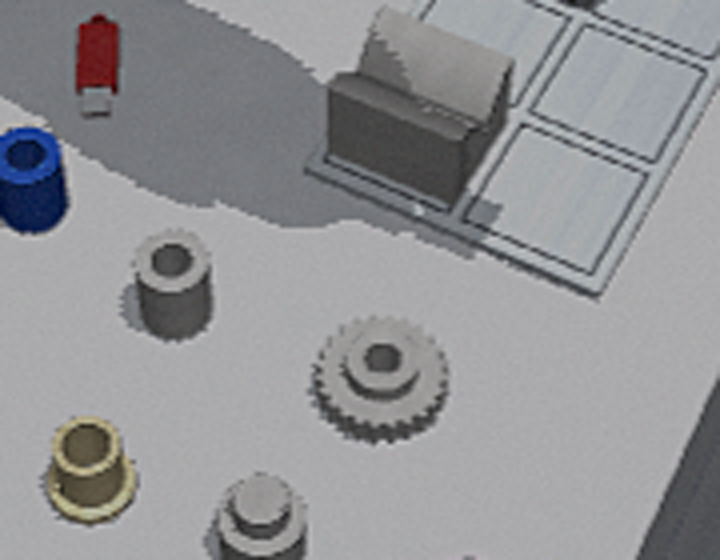

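The gear is unmoved. A finger had landed on its rim because the tool was 4 mm off in x. I'll go back in smaller settled steps with the jaws pre-set to 68 mm.

Request:
{"method": "drive_tool", "body": {
  "dp": [
    [0,-25,0],
    [0,-35,0],
    [0,-25,-15],
    [0,-11,-25],
    [0,0,-20],
    [0,0,-10],
    [0,0,0],
    [0,0,0]
  ],
  "dr": [
    [0,0,0],
    [0,0,0],
    [0,0,0],
    [0,0,0],
    [0,0,0],
    [0,0,0],
    [0,0,0],
    [0,0,0]
  ],
  "jaw": [0.2,0.2,0.2,0.2,0.2,0.2,0.2,0.2]
}}

```text
time: 5.55
ee_pos: [0.6195, -0.2783, 0.052]
tool_rot: [[0.064, 0.998, -0.009], [0.998, -0.064, -0.009], [-0.009, -0.009, -1.0]]
contact_force: [1.1, -0.1, -0.4]
grip_width: 0.0682
```

Request:
{"method": "drive_tool", "body": {
  "dp": [
    [0,0,0],
    [5,14,0],
    [4,12,0],
    [0,0,0],
    [0,0,0]
  ],
  "dr": [
    [0,0,0],
    [0.5,-0.5,1.5],
    [0,0,0],
    [0,0,0],
    [0,0,0]
  ],
  "jaw": [0.2,0.2,0.2,0.2,0.2]
}}

```text
time: 5.97
ee_pos: [0.6322, -0.2473, 0.0561]
tool_rot: [[0.032, 0.999, 0.006], [0.999, -0.032, 0.001], [0.001, 0.006, -1.0]]
contact_force: [-1.3, -0.5, 1.2]
grip_width: 0.0685
```

Request:
{"method": "drive_tool", "body": {
  "dp": [
    [-2.6,-2.3,0],
    [0,0,-12],
    [0,0,-12],
    [0,0,-8],
    [0,0,-3],
    [0,0,0],
    [0,0,0]
  ],
  "dr": [
    [0,0.2,0],
    [0,0,0],
    [0,0,0],
    [0,0,0],
    [0,0,0],
    [0,0,0],
    [0,0,0]
  ],
  "jaw": [0.2,0.2,0.2,0.2,0.2,0.2,0.2]
}}

```text
time: 6.55
ee_pos: [0.6294, -0.2486, 0.0176]
tool_rot: [[0.03, 1.0, 0.002], [1.0, -0.03, 0.0], [0.0, 0.002, -1.0]]
contact_force: [0.4, -0.2, 0.2]
grip_width: 0.0681
```

Request:
{"method": "drive_tool", "body": {
  "dp": [
    [-0.3,-1,-3],
    [0,0,-1],
    [0,0,0],
    [0,0,0],
    [0,0,0],
    [0,0,0],
    [0,0,0],
    [0,0,0]
  ],
  "dr": [
    [0,0,0],
    [0,0,0],
    [0,0,0],
    [0,0,0],
    [0,0,0],
    [0,0,0],
    [0,0,0],
    [0,0,0]
  ],
  "jaw": [0.2,0.2,0.2,0.6,0.6,0.6,0.6,0.6]
}}

```text
time: 7.22
ee_pos: [0.6298, -0.2508, 0.0143]
tool_rot: [[0.031, 1.0, 0.004], [1.0, -0.031, -0.001], [-0.0, 0.004, -1.0]]
contact_force: [0.0, -0.4, -0.9]
grip_width: 0.0342
```

```bash
python3 st.py; python3 pic.py g3 side 280 220 120 100 6
```

```text
7.22 [ 629.8 -250.8   14.3] yaw_y -1.8 tilt z [ 0.2  -0.03] w 34.2 [ 0.  -0.4 -0.9] [ 30.  31. -14.  90.   8.  60.  12.]
```

View pics/g3.png

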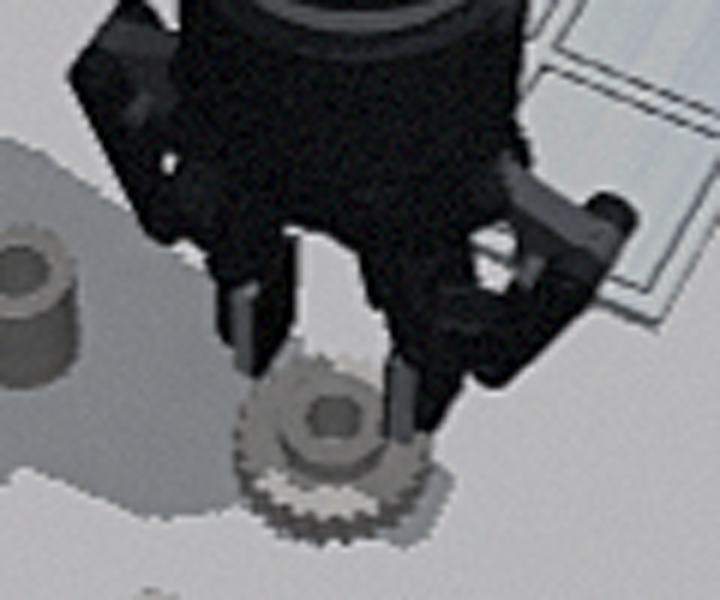

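```bash
python3 - <<'E'
from h import *
c=bot.camera('side')
for u in((322.5,281.7),(348,293),(335.5,289)):
    print(u,[np.round(ray(c,u,z)*1e3,1).tolist() for z in(.0,.01,.02)])
for z in (0,.01,.02): print(proj(c,[[.6298-.0171,-.2508,z],[.6298+.0171,-.2508,z],[.629,-.25,z]]).round(1).tolist())
E
```

```text
(322.5, 281.7) [[599.6, -234.8, 0.0], [602.5, -240.8, 10.0], [605.5, -246.8, 20.0]]
(348, 293) [[644.3, -235.9, 0.0], [646.6, -241.9, 10.0], [648.9, -247.8, 20.0]]
(335.5, 289) [[623.8, -237.9, 0.0], [626.4, -243.9, 10.0], [629.0, -249.8, 20.0]]
[[325.5, 292.6], [345.5, 301.0], [335.2, 296.2]]
[[325.5, 289.0], [345.7, 297.5], [335.3, 292.7]]
[[325.6, 285.5], [346.0, 294.0], [335.5, 289.1]]
```

```bash
python3 - <<'E'
from h import *
s=bot.read_state();R=s['tool_rot'];p=s['ee_pos'];w=s['grip_width']/2
print(np.round(p*1e3,1))
out=[]
for n,lo in(('side',(285,225)),('top',(290,150))):
    c=bot.camera(n);im=cv2.resize(c['image'],None,fx=4,fy=4,interpolation=cv2.INTER_CUBIC)
    def L(P,col):
        u=proj(c,P);cv2.polylines(im,[((u+.5)*4-.5).astype(np.int32)],True,col,1,cv2.LINE_AA)
    for sg in(-1,1):
        L([p+R@[a,sg*w,b] for a,b in((-.011,-.02),(.011,-.02),(.011,.012),(-.011,.012))],(0,0,255))
    L(pts('gear_mid',.629,-.25)[48:96],(0,255,0));L(pts('gear_mid',.629,-.25)[96:],(0,255,0))
    out.append(im[lo[1]*4:lo[1]*4+400,lo[0]*4:lo[0]*4+400])
cv2.imwrite('pics/ov.png',np.hstack(out))
E
```

```text
[ 629.8 -250.7   14.2]
```

View pics/ov.png

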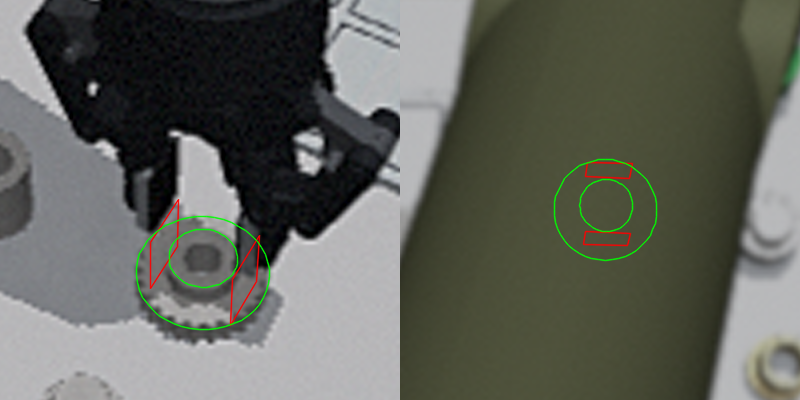

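The drawn pads and the real fingers disagree by about 11 px, which means a height or y offset in the reported TCP. I'll check this against the start pictures, where both cameras saw the gripper.

```bash
python3 - <<'E'
from h import *
p=np.array([.48905,-.42727,.20651]);y=np.array([.75312,-.65788,-.0019]);x=np.array([.65788,.75312,0]);z=np.array([-.0015,.0012,-1])
for n,lo in(('side',(40,140)),('top',(400,200))):
    c=bot.camera(n);im=cv2.resize(cv2.imread(f'pics/{n}0.png'),None,fx=4,fy=4,interpolation=cv2.INTER_CUBIC)
    for sg in(-1,1):
        u=proj(c,[p+x*a+y*sg*.0427+z*b for a,b in((-.011,-.035),(.011,-.035),(.011,.001),(-.011,.001))])
        cv2.polylines(im,[((u+.5)*4-.5).astype(np.int32)],True,(0,0,255),1,cv2.LINE_AA)
    cv2.imwrite(f'pics/x{n}.png',im[lo[1]*4:lo[1]*4+560,lo[0]*4:lo[0]*4+400])
cv2.imwrite('pics/ov0.png',np.hstack([cv2.imread('pics/xside.png'),cv2.imread('pics/xtop.png')]))
E
```

```text
(no output)
```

View pics/ov0.png

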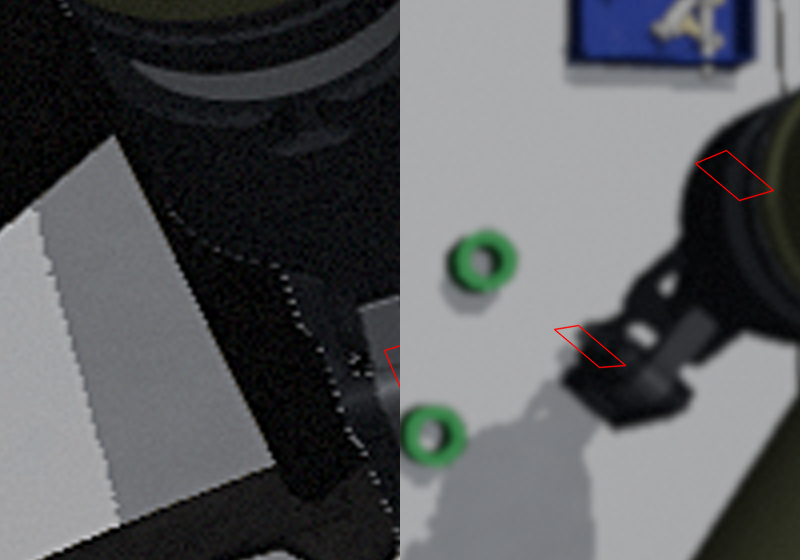

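Eight pictures so far. The bottom edge of the fingers shows unobstructed in front of the gear, so the tips seem to stand higher than the readout says. I'll probe downward gently and watch the force.

Request:
{"method": "drive_tool", "body": {
  "dp": [
    [-0.5,0,-4],
    [0,0,-3],
    [0,0,0]
  ],
  "dr": [
    [0,0,0],
    [0,0,0],
    [0,0,0]
  ],
  "jaw": [0.6,0.6,0.6]
}}

```text
time: 7.77
ee_pos: [0.629, -0.2507, 0.0064]
tool_rot: [[0.031, 1.0, 0.003], [1.0, -0.031, -0.0], [-0.0, 0.003, -1.0]]
contact_force: [0.0, 0.5, -0.8]
grip_width: 0.0343
```

Request:
{"method": "drive_tool", "body": {
  "dp": [
    [0,0,-3],
    [0,0,-3],
    [0,0,0]
  ],
  "dr": [
    [0,0,0],
    [0,0,0],
    [0,0,0]
  ],
  "jaw": [0.6,0.6,0.6]
}}

```text
time: 8.02
ee_pos: [0.6287, -0.2506, -0.0008]
tool_rot: [[0.031, 1.0, 0.002], [1.0, -0.031, -0.0], [-0.0, 0.002, -1.0]]
contact_force: [-0.7, 0.8, -1.1]
grip_width: 0.034
```

Request:
{"method": "drive_tool", "body": {
  "dp": [
    [0,0,-3],
    [0,0,-3],
    [0,0,0]
  ],
  "dr": [
    [0,0,0],
    [0,0,0],
    [0,0,0]
  ],
  "jaw": [0.6,0.6,0.6]
}}

```text
time: 8.27
ee_pos: [0.6292, -0.2508, -0.0066]
tool_rot: [[0.031, 1.0, 0.003], [1.0, -0.031, -0.0], [-0.0, 0.003, -1.0]]
contact_force: [-2.2, -0.2, 3.5]
grip_width: 0.0345
```

Light contact now, presumably on the rim face with the fingers around the hub. That gives a readout offset of about -28 mm. I'll raise slightly and close on the hub.

Request:
{"method": "drive_tool", "body": {
  "dp": [
    [0,0,2],
    [0,0,0],
    [0,0,0],
    [0,0,0],
    [0,0,0]
  ],
  "dr": [
    [0,0,0],
    [0,0,0],
    [0,0,0],
    [0,0,0],
    [0,0,0]
  ],
  "jaw": [0.6,0.85,0.85,0.85,0.85]
}}

```text
time: 8.68
ee_pos: [0.6306, -0.2512, -0.0027]
tool_rot: [[0.031, 1.0, 0.006], [1.0, -0.031, -0.002], [-0.001, 0.006, -1.0]]
contact_force: [0.5, -0.1, -0.4]
grip_width: 0.013
```

```bash
python3 st.py;  python3 pic.py g4 side 285 225 100 80 6
```

```text
8.68 [ 630.6 -251.2   -2.7] yaw_y -1.8 tilt z [ 0.35 -0.09] w 13.0 [ 0.5 -0.1 -0.4] [ 30.  32. -14.  91.   8.  58.  12.]
```

View pics/g4.png

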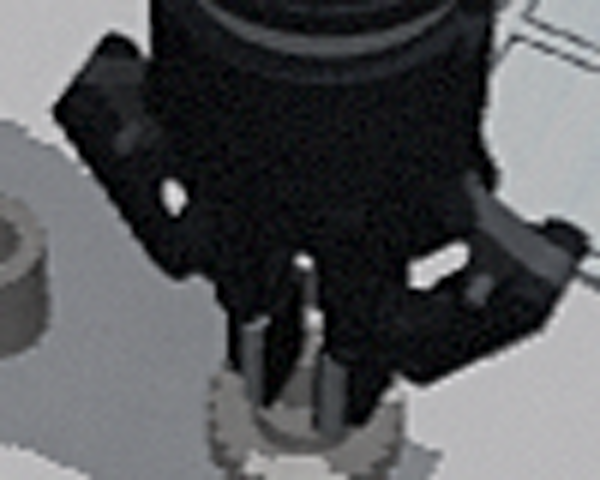

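```bash
python3 - <<'E'
from h import *
c=bot.camera('side')
for u in((340,296.7),(328,292.5)):
    a,b=ray(c,u,0),ray(c,u,.1);k=(-.2622-a[1])/(b[1]-a[1]);print((a+(b-a)*k).round(4))
E
```

```text
[ 0.6422 -0.2622  0.0252]
[ 0.6223 -0.2622  0.0229]
```

The tips are at about z = 24 mm, still above the hub, while the readout says TCP -2.7. So the readout is about 40 mm low in z, and consistently so in both pictures. I'll open a little and go down for a hub grip, watching the force.

Request:
{"method": "drive_tool", "body": {
  "dp": [
    [-1.6,1,2],
    [0,0,0],
    [0,0,-4],
    [0,0,-4],
    [0,0,-3],
    [0,0,0]
  ],
  "dr": [
    [0,0.3,0],
    [0,0,0],
    [0,0,0],
    [0,0,0],
    [0,0,0],
    [0,0,0]
  ],
  "jaw": [0.5,0.5,0.5,0.5,0.5,0.5]
}}

```text
time: 9.28
ee_pos: [0.6292, -0.2501, -0.0111]
tool_rot: [[0.031, 1.0, 0.001], [1.0, -0.031, -0.002], [-0.002, 0.001, -1.0]]
contact_force: [-1.4, 0.1, 2.5]
grip_width: 0.0429
```

Request:
{"method": "drive_tool", "body": {
  "dp": [
    [0,0,-2],
    [0,0,-1.5],
    [0,0,0]
  ],
  "dr": [
    [0,0,0],
    [0,0,0],
    [0,0,0]
  ],
  "jaw": [0.5,0.5,0.5]
}}

```text
time: 9.53
ee_pos: [0.6292, -0.2501, -0.0109]
tool_rot: [[0.031, 1.0, -0.0], [1.0, -0.031, -0.002], [-0.002, -0.0, -1.0]]
contact_force: [-0.2, -0.2, 0.8]
grip_width: 0.0425
```

Request:
{"method": "drive_tool", "body": {
  "dp": [
    [0,0,0],
    [0,0,0],
    [0,0,0],
    [0,0,0]
  ],
  "dr": [
    [0,0,0],
    [0,0,0],
    [0,0,0],
    [0,0,0]
  ],
  "jaw": [0.85,0.85,0.85,0.85]
}}

```text
time: 9.87
ee_pos: [0.6336, -0.2517, -0.0008]
tool_rot: [[0.031, 0.999, 0.008], [0.999, -0.031, -0.006], [-0.006, 0.008, -1.0]]
contact_force: [-0.1, 0.1, -0.4]
grip_width: 0.0127
```

The readout offset needs pinning down. I'll touch the shut fingertips on free table near (0.70, -0.215), which gives z by contact and x and y from the side view.

Request:
{"method": "drive_tool", "body": {
  "dp": [
    [0,0,10],
    [0,0,20],
    [0,0,15],
    [15,8,0],
    [20,10,0],
    [15,8,0],
    [5,3,0],
    [0,0,0],
    [0,0,0]
  ],
  "dr": [
    [0.2,0.3,0],
    [0,0,0],
    [0,0,0],
    [0,0,0],
    [0,0,0],
    [0,0,0],
    [0,0,0],
    [0,0,0],
    [0,0,0]
  ],
  "jaw": [0.85,0.9,1,1,1,1,1,1,1]
}}

```text
time: 10.62
ee_pos: [0.6848, -0.2228, 0.0419]
tool_rot: [[0.034, 0.999, -0.01], [0.999, -0.034, 0.001], [0.001, -0.01, -1.0]]
contact_force: [-0.4, 0.2, 0.3]
grip_width: -0.0
```

```bash
python3 st.py; python3 m2.py gear_mid .629 -.250;  python3 pic.py g5 side 260 190 160 120 5
```

```text
10.62 [ 684.8 -222.8   41.9] yaw_y -2.0 tilt z [-0.58  0.05] w -0.0 [-0.4  0.2  0.3] [ 26.  34. -14.  81.   9.  67.   8.]
gear_mid side [ 630.2 -250.1] [ 0.3  0.2 -0.3 -0.1] [np.int64(319), np.int64(279), np.int64(34), np.int64(32)] 0.75
gear_mid top [ 625.  -261.9] [-11.   -4.5   5.9   3.7] [np.int64(345), np.int64(196), np.int64(9), np.int64(18)] 0.69
```

View pics/g5.png

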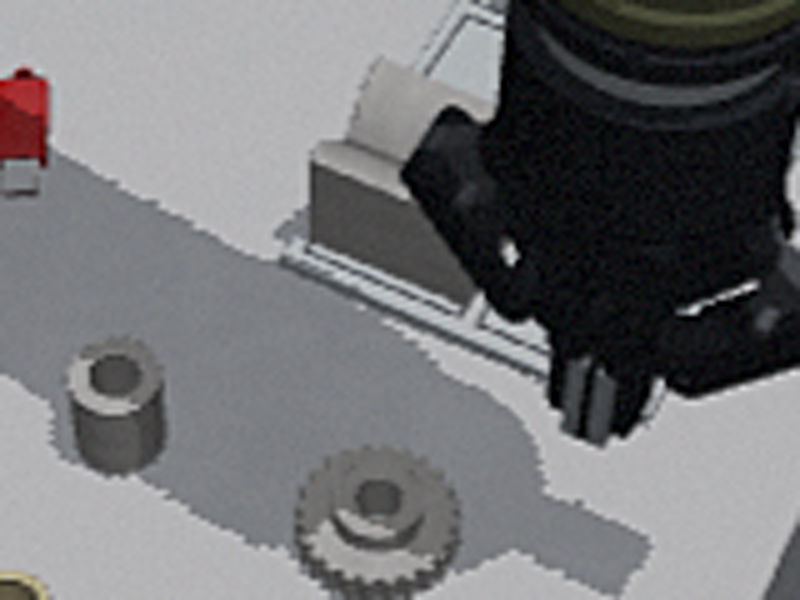

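Request:
{"method": "drive_tool", "body": {
  "dp": [
    [0,0,-12],
    [0,0,-14],
    [0,0,-10],
    [0,0,-5],
    [0,0,0],
    [0,0,-3],
    [0,0,-3],
    [0,0,-3]
  ],
  "dr": [
    [0,-0.5,0],
    [0,0,0],
    [0,0,0],
    [0,0,0],
    [0,0,0],
    [0,0,0],
    [0,0,0],
    [0,0,0]
  ],
  "jaw": [1,1,1,1,1,1,1,1]
}}

```text
time: 11.53
ee_pos: [0.683, -0.227, -0.0097]
tool_rot: [[0.04, 0.999, -0.0], [0.999, -0.04, -0.002], [-0.002, -0.0, -1.0]]
contact_force: [-0.4, 0.2, 0.1]
grip_width: 0.0002
```

Request:
{"method": "drive_tool", "body": {
  "dp": [
    [0,0,-3],
    [0,0,-3],
    [0,0,-3],
    [0,0,-3]
  ],
  "dr": [
    [0,0,0],
    [0,0,0],
    [0,0,0],
    [0,0,0]
  ],
  "jaw": [1,1,1,1]
}}

```text
time: 11.87
ee_pos: [0.6839, -0.227, -0.022]
tool_rot: [[0.039, 0.999, 0.001], [0.999, -0.039, -0.002], [-0.002, 0.001, -1.0]]
contact_force: [0.9, 0.3, -0.3]
grip_width: -0.0001
```

Request:
{"method": "drive_tool", "body": {
  "dp": [
    [0,0,-3],
    [0,0,-3],
    [0,0,-3]
  ],
  "dr": [
    [0,0,0],
    [0,0,0],
    [0,0,0]
  ],
  "jaw": [1,1,1]
}}

```text
time: 12.12
ee_pos: [0.6841, -0.227, -0.0236]
tool_rot: [[0.04, 0.999, -0.0], [0.999, -0.04, -0.003], [-0.003, -0.0, -1.0]]
contact_force: [-6.7, 2.0, 14.9]
grip_width: -0.0
```

Request:
{"method": "drive_tool", "body": {
  "dp": [
    [0,0,-3],
    [0,0,-3],
    [0,0,-3]
  ],
  "dr": [
    [0,0,0],
    [0,0,0],
    [0,0,0]
  ],
  "jaw": [1,1,1]
}}

```text
time: 12.37
ee_pos: [0.684, -0.227, -0.0236]
tool_rot: [[0.04, 0.999, -0.001], [0.999, -0.04, -0.004], [-0.004, -0.001, -1.0]]
contact_force: [-7.0, 2.3, 14.0]
grip_width: -0.0001
```

```bash
python3 st.py;  python3 pic.py g6 side 320 220 110 90 7
```

```text
12.37 [ 684.  -227.   -23.6] yaw_y -2.3 tilt z [-0.07 -0.23] w -0.1 [-7.   2.3 14. ] [ 26.  38. -13.  84.  10.  60.   8.]
```

View pics/g6.png

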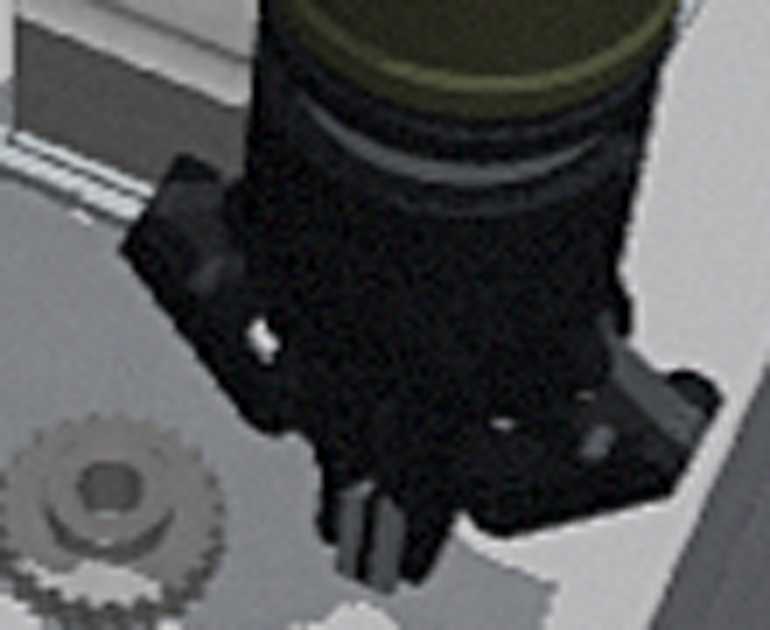

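```bash
python3 - <<'E'
from h import *
c=bot.camera('side')
print(ray(c,(375-.1,304.4),0).round(4), ray(c,(371.5,303.2),0).round(4), proj(c,[[.684,-.238,0]]).round(1))
E
```

```text
[ 0.6896 -0.2362  0.    ] [ 0.6841 -0.2366  0.    ] [[371.  303.9]]
```

Contact came at read z = -23.6 with tips on the table, so true z = read + 37.5 mm, with xy off by only about +2/+1 mm. Now I'll do the rim grip with that correction.

Request:
{"method": "drive_tool", "body": {
  "dp": [
    [0,0,10],
    [0,0,20],
    [0,0,15],
    [-12,-5,0],
    [-18,-8,0],
    [-14,-6,0],
    [-4,-2,0],
    [0,0,0],
    [0,0,0]
  ],
  "dr": [
    [0,0,0],
    [0,0,0],
    [0,0,0],
    [0,0,0],
    [0,0,0],
    [0,0,0],
    [0,0,0],
    [0,0,0],
    [0,0,0]
  ],
  "jaw": [0.8,0.4,0.15,0.15,0.15,0.15,0.15,0.15,0.15]
}}

```text
time: 13.22
ee_pos: [0.6387, -0.2479, 0.0299]
tool_rot: [[0.038, 0.999, 0.008], [0.999, -0.038, -0.006], [-0.006, 0.008, -1.0]]
contact_force: [0.2, -0.2, -0.3]
grip_width: 0.0724
```

Request:
{"method": "drive_tool", "body": {
  "dp": [
    [-6,-2,0],
    [-4,-1,0],
    [0,0,-5],
    [0,0,-10],
    [0,0,-5],
    [0,0,0],
    [0,0,0]
  ],
  "dr": [
    [0.3,0.4,0],
    [0,0,0],
    [0,0,0],
    [0,0,0],
    [0,0,0],
    [0,0,0],
    [0,0,0]
  ],
  "jaw": [0.15,0.15,0.15,0.15,0.15,0.15,0.15]
}}

```text
time: 13.8
ee_pos: [0.6303, -0.2481, 0.0064]
tool_rot: [[0.034, 0.999, 0.001], [0.999, -0.034, 0.002], [0.002, 0.001, -1.0]]
contact_force: [-0.8, -0.0, 0.2]
grip_width: 0.0724
```

Request:
{"method": "drive_tool", "body": {
  "dp": [
    [-2.3,-2,0],
    [0,0,-5],
    [0,0,-8],
    [0,0,-6],
    [0,0,-4],
    [0,0,-2],
    [0,0,0],
    [0,0,0]
  ],
  "dr": [
    [0,0,0],
    [0,0,0],
    [0,0,0],
    [0,0,0],
    [0,0,0],
    [0,0,0],
    [0,0,0],
    [0,0,0]
  ],
  "jaw": [0.15,0.15,0.15,0.15,0.15,0.15,0.15,0.15]
}}

```text
time: 14.47
ee_pos: [0.6274, -0.2497, -0.0223]
tool_rot: [[0.034, 0.999, -0.0], [0.999, -0.034, 0.003], [0.003, -0.0, -1.0]]
contact_force: [0.1, -0.1, 1.3]
grip_width: 0.0724
```

Request:
{"method": "drive_tool", "body": {
  "dp": [
    [0,0,0],
    [0,0,0],
    [0,0,0],
    [0,0,0],
    [0,0,0]
  ],
  "dr": [
    [0,0,0],
    [0,0,0],
    [0,0,0],
    [0,0,0],
    [0,0,0]
  ],
  "jaw": [0.6,0.6,0.6,0.6,0.6]
}}

```text
time: 14.88
ee_pos: [0.6283, -0.2498, -0.0213]
tool_rot: [[0.034, 0.999, 0.001], [0.999, -0.034, 0.002], [0.002, 0.001, -1.0]]
contact_force: [1.0, 0.2, -1.3]
grip_width: 0.0474
```

The gear is gripped at 47 mm. Now lift it over the V-block.

Request:
{"method": "drive_tool", "body": {
  "dp": [
    [0,0,6],
    [0,0,18],
    [0,0,25],
    [0,0,22],
    [0,0,10],
    [0,0,0],
    [0,0,0]
  ],
  "dr": [
    [0,0,0],
    [0,0,0],
    [0,0,0],
    [0,0,0],
    [0,0,0],
    [0,0,0],
    [0,0,0]
  ],
  "jaw": [0.6,0.6,0.6,0.6,0.6,0.6,0.6]
}}

```text
time: 15.47
ee_pos: [0.6247, -0.2486, 0.0607]
tool_rot: [[0.034, 0.999, -0.005], [0.999, -0.034, 0.005], [0.005, -0.005, -1.0]]
contact_force: [-0.9, 1.1, -3.0]
grip_width: 0.0477
```

```bash
python3 st.py; python3 m2.py gear_mid .629 -.25 .095
```

```text
15.47 [ 624.7 -248.6   60.7] yaw_y -1.9 tilt z [-0.28  0.27] w 47.7 [-0.9  1.1 -3. ] [ 30.  28. -14.  88.   7.  65.  13.]
gear_mid side [ 626.3 -258.4] [-2.9 -1.1  2.9  0.8] [np.int64(317), np.int64(246), np.int64(31), np.int64(32)] 0.57
gear_mid top none
```

Request:
{"method": "drive_tool", "body": {
  "dp": [
    [-4,15,0],
    [-5,25,0],
    [-5,30,0],
    [-5,28,0],
    [-4,22,0],
    [-3,14,0],
    [-1,5,0],
    [0,0,0],
    [0,0,0]
  ],
  "dr": [
    [-0.3,-0.3,0],
    [0,0,0],
    [0,0,0],
    [0,0,0],
    [0,0,0],
    [0,0,0],
    [0,0,0],
    [0,0,0],
    [0,0,0]
  ],
  "jaw": [0.6,0.6,0.6,0.6,0.6,0.6,0.6,0.6,0.6]
}}

```text
time: 16.42
ee_pos: [0.5881, -0.107, 0.0487]
tool_rot: [[0.039, 0.999, -0.017], [0.999, -0.039, 0.002], [0.001, -0.017, -1.0]]
contact_force: [0.0, -1.2, -0.9]
grip_width: 0.0477
```

```bash
python3 st.py
```

```text
16.42 [ 588.1 -107.    48.7] yaw_y -2.2 tilt z [-0.98  0.1 ] w 47.7 [ 0.  -1.2 -0.9] [ 22.  21. -18. 100.   7.  61.   0.]
```

Request:
{"method": "drive_tool", "body": {
  "dp": [
    [1,8,0],
    [1,12,0],
    [1,7,0],
    [0,2,0],
    [0,0,0],
    [0,0,0]
  ],
  "dr": [
    [0,-1,0],
    [0,0,0],
    [0,0,0],
    [0,0,0],
    [0,0,0],
    [0,0,0]
  ],
  "jaw": [0.6,0.6,0.6,0.6,0.6,0.6]
}}

```text
time: 16.92
ee_pos: [0.5922, -0.0811, 0.0484]
tool_rot: [[0.046, 0.999, 0.003], [0.999, -0.046, -0.0], [-0.0, 0.003, -1.0]]
contact_force: [-0.7, -0.6, -1.0]
grip_width: 0.0475
```

Request:
{"method": "drive_tool", "body": {
  "dp": [
    [-1,4,0],
    [0,3,0],
    [0,0,-6],
    [0,0,-12],
    [0,0,-12],
    [0,0,-8],
    [0,0,-4],
    [0,0,0],
    [0,0,0]
  ],
  "dr": [
    [0,0,0.5],
    [0,0,0],
    [0,0,0],
    [0,0,0],
    [0,0,0],
    [0,0,0],
    [0,0,0],
    [0,0,0],
    [0,0,0]
  ],
  "jaw": [0.6,0.6,0.6,0.6,0.6,0.6,0.6,0.6,0.6]
}}

```text
time: 17.67
ee_pos: [0.5896, -0.0749, -0.0]
tool_rot: [[0.039, 0.999, -0.0], [0.999, -0.039, -0.001], [-0.001, -0.0, -1.0]]
contact_force: [-0.3, 0.5, -1.4]
grip_width: 0.0477
```

Request:
{"method": "drive_tool", "body": {
  "dp": [
    [1,0,-3],
    [0,0,-4],
    [0,0,-3],
    [0,0,-2],
    [0,0,-1.5],
    [0,0,0]
  ],
  "dr": [
    [0,0,0],
    [0,0,0],
    [0,0,0],
    [0,0,0],
    [0,0,0],
    [0,0,0]
  ],
  "jaw": [0.6,0.6,0.6,0.6,0.6,0.6]
}}

```text
time: 18.17
ee_pos: [0.5917, -0.0752, -0.014]
tool_rot: [[0.039, 0.999, 0.002], [0.999, -0.039, -0.001], [-0.001, 0.002, -1.0]]
contact_force: [-0.2, 0.0, -2.3]
grip_width: 0.0474
```

Still slightly above the board. Lower 1.5 mm more, release and rise.

Request:
{"method": "drive_tool", "body": {
  "dp": [
    [0,0,-1],
    [0,0,-1],
    [0,0,0]
  ],
  "dr": [
    [0,0,0],
    [0,0,0],
    [0,0,0]
  ],
  "jaw": [0.6,0.6,0.6]
}}

```text
time: 18.42
ee_pos: [0.5921, -0.0754, -0.0153]
tool_rot: [[0.039, 0.999, 0.002], [0.999, -0.039, -0.001], [-0.001, 0.002, -1.0]]
contact_force: [-0.2, -0.2, -1.5]
grip_width: 0.0478
```

Request:
{"method": "drive_tool", "body": {
  "dp": [
    [0,0,0],
    [0,0,0],
    [0,0,0],
    [0,0,5],
    [0,0,15],
    [0,0,25],
    [0,0,25],
    [0,0,10],
    [0,0,0]
  ],
  "dr": [
    [0,0,0],
    [0,0,0],
    [0,0,0],
    [0,0,0],
    [0,0,0],
    [0,0,0],
    [0,0,0],
    [0,0,0],
    [0,0,0]
  ],
  "jaw": [0.2,0.2,0.2,0.2,0.2,0.2,0.2,0.2,0.2]
}}

```text
time: 19.17
ee_pos: [0.5924, -0.0751, 0.0693]
tool_rot: [[0.039, 0.999, 0.004], [0.999, -0.039, -0.001], [-0.001, 0.004, -1.0]]
contact_force: [0.1, 0.5, -0.2]
grip_width: 0.0683
```

Request:
{"method": "drive_tool", "body": {
  "dp": [
    [-5,-15,0],
    [-7,-25,1],
    [-8,-30,2],
    [-8,-30,2],
    [-7,-25,2],
    [-6,-18,1],
    [-3,-8,0],
    [0,0,0],
    [0,0,0]
  ],
  "dr": [
    [0,0,0],
    [0,0,0],
    [0,0,0],
    [0,0,0],
    [0,0,0],
    [0,0,0],
    [0,0,0],
    [0,0,0],
    [0,0,0]
  ],
  "jaw": [0.3,0.3,0.3,0.3,0.3,0.3,0.3,0.3,0.3]
}}

```text
time: 19.92
ee_pos: [0.5438, -0.2275, 0.0715]
tool_rot: [[0.033, 0.999, 0.001], [0.999, -0.033, 0.003], [0.003, 0.001, -1.0]]
contact_force: [-0.5, 1.0, 0.1]
grip_width: 0.0596
```

```bash
python3 st.py; python3 m2.py gear_mid .593 -.073 .006;python3 m2.py plain_bushing_mid .5414 -.2555; python3 pic.py g7 side 230 150 240 190 3.3
```

```text
19.92 [ 543.8 -227.5   71.5] yaw_y -1.9 tilt z [0.04 0.16] w 59.6 [-0.5  1.   0.1] [ 33.  18. -14. 101.   5.  62.  15.]
gear_mid side [592.3 -70.4] [-0.9 -3.1  0.9  1.7] [np.int64(347), np.int64(196), np.int64(28), np.int64(21)] 0.97
gear_mid top [591.4 -74.9] [-0.3 -0.2  0.3  0.2] [np.int64(239), np.int64(207), np.int64(26), np.int64(26)] 0.87
plain_bushing_mid side [ 540.9 -254.6] [ 0.1  0.1 -0.1 -0.1] [np.int64(273), np.int64(257), np.int64(20), np.int64(28)] 0.9
plain_bushing_mid top none
```

View pics/g7.png

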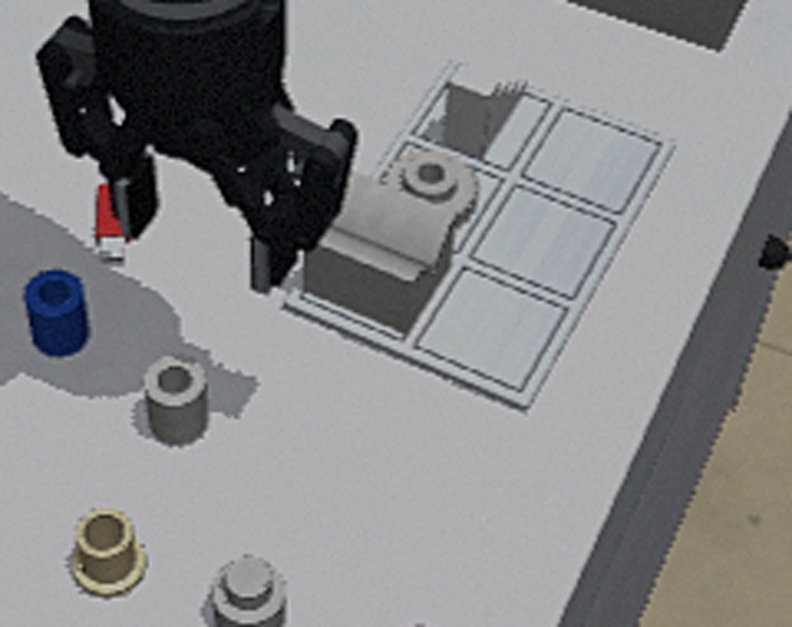

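The gear sits right at (592, -75). Next is the bushing at (541, -255).

Request:
{"method": "drive_tool", "body": {
  "dp": [
    [-1,-9,0],
    [-2,-11,0],
    [0,-4,-5],
    [0,0,-12],
    [0,0,-14],
    [0,0,-8],
    [0,0,0],
    [0,0,0]
  ],
  "dr": [
    [0,0,0],
    [0,0,0],
    [0,0,0],
    [0,0,0],
    [0,0,0],
    [0,0,0],
    [0,0,0],
    [0,0,0]
  ],
  "jaw": [0.3,0.3,0.3,0.3,0.3,0.3,0.3,0.3]
}}

```text
time: 21.03
ee_pos: [0.5402, -0.2556, 0.0292]
tool_rot: [[0.034, 0.999, 0.001], [0.999, -0.034, 0.001], [0.002, 0.001, -1.0]]
contact_force: [-0.7, 0.0, -0.1]
grip_width: 0.0596
```

Request:
{"method": "drive_tool", "body": {
  "dp": [
    [0.5,0.5,-6],
    [0,0,-10],
    [0,0,-11],
    [0,0,-8],
    [0,0,-4],
    [0,0,0],
    [0,0,0]
  ],
  "dr": [
    [0,0,0],
    [0,0,0],
    [0,0,0],
    [0,0,0],
    [0,0,0],
    [0,0,0],
    [0,0,0]
  ],
  "jaw": [0.3,0.3,0.3,0.3,0.3,0.3,0.3]
}}

```text
time: 21.62
ee_pos: [0.5409, -0.2542, -0.0141]
tool_rot: [[0.033, 0.999, 0.001], [0.999, -0.033, 0.002], [0.002, 0.001, -1.0]]
contact_force: [0.5, -0.2, -0.2]
grip_width: 0.0598
```

Request:
{"method": "drive_tool", "body": {
  "dp": [
    [0,0,0],
    [0,0,0],
    [0,0,0],
    [0,0,0],
    [0,0,0],
    [0,0,0]
  ],
  "dr": [
    [0,0,0],
    [0,0,0],
    [0,0,0],
    [0,0,0],
    [0,0,0],
    [0,0,0]
  ],
  "jaw": [0.8,0.8,0.8,0.8,0.8,0.8]
}}

```text
time: 22.12
ee_pos: [0.5418, -0.2546, -0.0127]
tool_rot: [[0.033, 0.999, 0.003], [0.999, -0.033, 0.001], [0.001, 0.003, -1.0]]
contact_force: [-0.0, 0.4, -1.3]
grip_width: 0.0271
```

Gripped. Lift and carry it over.

Request:
{"method": "drive_tool", "body": {
  "dp": [
    [0,0,6],
    [0,0,18],
    [0,0,25],
    [0,0,22],
    [0,0,10],
    [0,0,0]
  ],
  "dr": [
    [0,0,0],
    [0,0,0],
    [0,0,0],
    [0,0,0],
    [0,0,0],
    [0,0,0]
  ],
  "jaw": [0.8,0.8,0.8,0.8,0.8,0.8]
}}

```text
time: 22.62
ee_pos: [0.5393, -0.2534, 0.0708]
tool_rot: [[0.032, 0.999, -0.001], [0.999, -0.032, 0.003], [0.003, -0.001, -1.0]]
contact_force: [0.1, -0.3, -1.3]
grip_width: 0.027
```

Request:
{"method": "drive_tool", "body": {
  "dp": [
    [4,15,0],
    [8,25,2],
    [8,30,2],
    [8,30,2],
    [7,25,2],
    [5,18,1],
    [2,8,0],
    [0,0,0],
    [0,0,0]
  ],
  "dr": [
    [0,0,0],
    [0,0,0],
    [0,0,0],
    [0,0,0],
    [0,0,0],
    [0,0,0],
    [0,0,0],
    [0,0,0],
    [0,0,0]
  ],
  "jaw": [0.8,0.8,0.8,0.8,0.8,0.8,0.8,0.8,0.8]
}}

```text
time: 23.37
ee_pos: [0.5772, -0.0992, 0.0737]
tool_rot: [[0.038, 0.999, -0.008], [0.999, -0.038, 0.002], [0.002, -0.008, -1.0]]
contact_force: [0.0, -0.5, -1.7]
grip_width: 0.027
```

Request:
{"method": "drive_tool", "body": {
  "dp": [
    [4,7,0],
    [6,9,0],
    [3,4,0],
    [0,0,-5],
    [0,0,-8],
    [0,0,-8],
    [0,0,0],
    [0,0,0]
  ],
  "dr": [
    [0,-0.5,0],
    [0,0,0],
    [0,0,0],
    [0,0,0],
    [0,0,0],
    [0,0,0],
    [0,0,0],
    [0,0,0]
  ],
  "jaw": [0.8,0.8,0.8,0.8,0.8,0.8,0.8,0.8]
}}

```text
time: 24.03
ee_pos: [0.5893, -0.0852, 0.0482]
tool_rot: [[0.048, 0.999, -0.002], [0.999, -0.048, -0.0], [-0.001, -0.002, -1.0]]
contact_force: [0.5, 0.8, -1.0]
grip_width: 0.0274
```

Request:
{"method": "drive_tool", "body": {
  "dp": [
    [2,5,0],
    [1,4,0],
    [0,1,-5],
    [0,0,-7],
    [0,0,-5],
    [0,0,-3],
    [0,0,0],
    [0,0,0]
  ],
  "dr": [
    [0,0,0.5],
    [0,0,0],
    [0,0,0],
    [0,0,0],
    [0,0,0],
    [0,0,0],
    [0,0,0],
    [0,0,0]
  ],
  "jaw": [0.8,0.8,0.8,0.8,0.8,0.8,0.8,0.8]
}}

```text
time: 24.7
ee_pos: [0.5921, -0.0745, 0.0257]
tool_rot: [[0.039, 0.999, -0.003], [0.999, -0.039, -0.001], [-0.001, -0.003, -1.0]]
contact_force: [0.2, 0.4, -1.8]
grip_width: 0.0271
```

Request:
{"method": "drive_tool", "body": {
  "dp": [
    [0,0,-3],
    [0,0,-3],
    [0,0,-2.5],
    [0,0,-1.5],
    [0,0,0]
  ],
  "dr": [
    [0,-0.2,0],
    [0,0,0],
    [0,0,0],
    [0,0,0],
    [0,0,0]
  ],
  "jaw": [0.8,0.8,0.8,0.8,0.8]
}}

```text
time: 25.12
ee_pos: [0.5923, -0.0751, 0.015]
tool_rot: [[0.04, 0.999, 0.002], [0.999, -0.04, -0.001], [-0.001, 0.002, -1.0]]
contact_force: [-0.3, 0.1, -1.0]
grip_width: 0.0272
```

Request:
{"method": "drive_tool", "body": {
  "dp": [
    [0,0,-1],
    [0,0,-1],
    [0,0,0]
  ],
  "dr": [
    [0,0,0],
    [0,0,0],
    [0,0,0]
  ],
  "jaw": [0.8,0.8,0.8]
}}

```text
time: 25.37
ee_pos: [0.5924, -0.0751, 0.0129]
tool_rot: [[0.04, 0.999, 0.002], [0.999, -0.04, -0.001], [-0.001, 0.002, -1.0]]
contact_force: [0.0, -0.9, -1.2]
grip_width: 0.0276
```

Request:
{"method": "drive_tool", "body": {
  "dp": [
    [0,0,-1],
    [0,0,-1],
    [0,0,0]
  ],
  "dr": [
    [0,0,0],
    [0,0,0],
    [0,0,0]
  ],
  "jaw": [0.8,0.8,0.8]
}}

```text
time: 25.62
ee_pos: [0.5928, -0.0752, 0.013]
tool_rot: [[0.04, 0.999, 0.002], [0.999, -0.04, -0.002], [-0.001, 0.003, -1.0]]
contact_force: [-0.6, -0.6, -1.3]
grip_width: 0.0268
```

It has stopped descending at the expected height, so it is seated. Release and rise.

Request:
{"method": "drive_tool", "body": {
  "dp": [
    [0,0,0],
    [0,0,0],
    [0,0,0],
    [0,0,0],
    [0,0,6],
    [0,0,15],
    [0,0,25],
    [0,0,20],
    [0,0,10],
    [0,0,0]
  ],
  "dr": [
    [0,0,0],
    [0,0,0],
    [0,0,0],
    [0,0,0],
    [0,0,0],
    [0,0,0],
    [0,0,0],
    [0,0,0],
    [0,0,0],
    [0,0,0]
  ],
  "jaw": [0.6,0.45,0.4,0.4,0.4,0.4,0.4,0.4,0.4,0.4]
}}

```text
time: 26.45
ee_pos: [0.5924, -0.0749, 0.0927]
tool_rot: [[0.04, 0.999, 0.002], [0.999, -0.04, -0.001], [-0.001, 0.002, -1.0]]
contact_force: [0.1, -0.3, 0.5]
grip_width: 0.0515
```

Request:
{"method": "drive_tool", "body": {
  "dp": [
    [-2,-12,0],
    [-4,-22,1],
    [-4,-28,1],
    [-4,-30,1],
    [-4,-30,1],
    [-4,-30,1],
    [-4,-28,1],
    [-3,-22,1],
    [-2,-12,0],
    [-1,-5,0],
    [0,0,0],
    [0,0,0]
  ],
  "dr": [
    [0,0,-4],
    [0,0,-6.5],
    [0,0,-7],
    [0,0,-7],
    [0,0,-7],
    [0,0,-7],
    [0,0,-7],
    [0,0,-7],
    [0,0,-7],
    [0,0,-5],
    [0,0,0],
    [0,0,0]
  ],
  "jaw": [0.3,0.3,0.3,0.3,0.3,0.3,0.3,0.3,0.3,0.3,0.3,0.3]
}}

```text
time: 27.45
ee_pos: [0.5526, -0.3006, 0.0909]
tool_rot: [[0.932, 0.361, -0.004], [0.361, -0.932, -0.002], [-0.005, -0.0, -1.0]]
contact_force: [-0.2, 1.1, 0.3]
grip_width: 0.06
```

```bash
python3 st.py; python3 m2.py plain_bushing_mid .592 -.075 .026; python3 m2.py gear_mid .592 -.075 .006;python3 m2.py flanged_bushing_mid .551 -.338
```

```text
27.45 [ 552.6 -300.6   90.9] yaw_y -68.8 tilt z [-0.26 -0.09] w 60.0 [-0.2  1.1  0.3] [ 29.  20.  -3.  94.   1.  66. -44.]
plain_bushing_mid side none
plain_bushing_mid top [592.3 -74.9] [-0.5 -0.6  0.5  0.6] [np.int64(241), np.int64(208), np.int64(17), np.int64(17)] 0.47
gear_mid side [593.3 -72.7] [-1.  -4.1  0.9  1.8] [np.int64(347), np.int64(198), np.int64(28), np.int64(20)] 0.71
gear_mid top [591.4 -75.9] [-0.8 -0.2  0.8  0.2] [np.int64(240), np.int64(207), np.int64(25), np.int64(26)] 0.74
flanged_bushing_mid side [ 551.7 -337.6] [-0.2  0.   0.2 -0. ] [np.int64(252), np.int64(304), np.int64(22), np.int64(27)] 0.89
flanged_bushing_mid top none
```

The bushing stands centred on the hub. Next is the flanged bushing at (551, -338).

Request:
{"method": "drive_tool", "body": {
  "dp": [
    [0,-10,0],
    [-1,-14,-5],
    [0,-7,-12],
    [0,-2,-16],
    [0,0,-12],
    [0,0,-6],
    [0,0,0],
    [0,0,0]
  ],
  "dr": [
    [0,0,-6],
    [0,0,-7],
    [0,0,-5],
    [0,0,-1],
    [0,0,0],
    [0,0,0],
    [0,0,0],
    [0,0,0]
  ],
  "jaw": [0.3,0.3,0.3,0.3,0.3,0.3,0.3,0.3]
}}

```text
time: 28.72
ee_pos: [0.5536, -0.3337, 0.0403]
tool_rot: [[1.0, 0.026, -0.0], [0.026, -1.0, -0.002], [-0.0, 0.002, -1.0]]
contact_force: [-0.5, -0.4, 0.6]
grip_width: 0.0594
```

Request:
{"method": "drive_tool", "body": {
  "dp": [
    [-1.5,-2.5,0],
    [-0.7,-1,-6],
    [0,0,-8],
    [0,0,-8],
    [0,0,-6],
    [0,0,-3],
    [0,0,0],
    [0,0,0]
  ],
  "dr": [
    [0,0,0],
    [0,0,0],
    [0,0,0],
    [0,0,0],
    [0,0,0],
    [0,0,0],
    [0,0,0],
    [0,0,0]
  ],
  "jaw": [0.3,0.3,0.3,0.3,0.3,0.3,0.3,0.3]
}}

```text
time: 29.38
ee_pos: [0.5526, -0.3367, 0.0081]
tool_rot: [[1.0, 0.029, 0.002], [0.029, -1.0, -0.003], [0.002, 0.003, -1.0]]
contact_force: [0.3, -0.4, 0.7]
grip_width: 0.0596
```

Request:
{"method": "drive_tool", "body": {
  "dp": [
    [-1.2,-0.7,-5],
    [0,0,-6],
    [0,0,-4],
    [0,0,-2],
    [0,0,-1],
    [0,0,0],
    [0,0,0],
    [0,0,0],
    [0,0,0],
    [0,0,0],
    [0,0,0]
  ],
  "dr": [
    [0,0,0],
    [0,0,0],
    [0,0,0],
    [0,0,0],
    [0,0,0],
    [0,0,0],
    [0,0,0],
    [0,0,0],
    [0,0,0],
    [0,0,0],
    [0,0,0]
  ],
  "jaw": [0.3,0.3,0.3,0.3,0.3,0.3,0.85,0.85,0.85,0.85,0.85]
}}

```text
time: 30.3
ee_pos: [0.552, -0.3376, -0.0108]
tool_rot: [[1.0, 0.029, 0.004], [0.029, -1.0, -0.003], [0.004, 0.003, -1.0]]
contact_force: [-0.0, 0.3, -1.4]
grip_width: 0.0255
```

Gripped. Lift and carry it to the field behind the V-block, read target (655.5, -138.7).

Request:
{"method": "drive_tool", "body": {
  "dp": [
    [0,0,6],
    [0,0,18],
    [0,0,25],
    [4,2,20],
    [10,15,8],
    [14,26,2],
    [16,30,2],
    [16,30,2],
    [14,28,2],
    [9,20,1],
    [4,10,0],
    [0,0,0]
  ],
  "dr": [
    [0,0,0],
    [0,0,0],
    [0,0,0],
    [0,0,0],
    [0,0,0],
    [0,0,0],
    [0,0,0],
    [0,0,0],
    [0,0,0],
    [0,0,0],
    [0,0,0],
    [0,0,0]
  ],
  "jaw": [0.85,0.85,0.85,0.85,0.85,0.85,0.85,0.85,0.85,0.85,0.85,0.85]
}}

```text
time: 31.3
ee_pos: [0.6372, -0.1728, 0.0825]
tool_rot: [[1.0, 0.02, 0.003], [0.02, -1.0, -0.004], [0.003, 0.004, -1.0]]
contact_force: [0.2, 0.9, -0.8]
grip_width: 0.0257
```

Request:
{"method": "drive_tool", "body": {
  "dp": [
    [0,0,0]
  ],
  "dr": [
    [0,0,0]
  ],
  "jaw": [0.85]
}}

```text
time: 31.38
ee_pos: [0.637, -0.1731, 0.0825]
tool_rot: [[1.0, 0.021, 0.002], [0.021, -1.0, -0.005], [0.002, 0.005, -1.0]]
contact_force: [0.0, -0.3, -1.2]
grip_width: 0.0256
```

Request:
{"method": "drive_tool", "body": {
  "dp": [
    [4,8,0],
    [7,12,0],
    [5,9,0],
    [1,2,-4],
    [0,0,-10],
    [0,0,-12],
    [0,0,-8],
    [0,0,0],
    [0,0,0]
  ],
  "dr": [
    [0,0,-2],
    [0,0,0],
    [0,0,0],
    [0,0,0],
    [0,0,0],
    [0,0,0],
    [0,0,0],
    [0,0,0],
    [0,0,0]
  ],
  "jaw": [0.85,0.85,0.85,0.85,0.85,0.85,0.85,0.85,0.85]
}}

```text
time: 32.13
ee_pos: [0.6493, -0.1526, 0.0424]
tool_rot: [[1.0, -0.025, -0.005], [-0.025, -1.0, -0.011], [-0.004, 0.011, -1.0]]
contact_force: [0.4, 0.5, -1.8]
grip_width: 0.0259
```

Request:
{"method": "drive_tool", "body": {
  "dp": [
    [2.5,6,0],
    [2.5,5,0],
    [1,2,-4],
    [0,0,-6],
    [0,0,-6],
    [0,0,-4],
    [0,0,0],
    [0,0,0]
  ],
  "dr": [
    [0.6,-0.3,0],
    [0,0,0],
    [0,0,0],
    [0,0,0],
    [0,0,0],
    [0,0,0],
    [0,0,0],
    [0,0,0]
  ],
  "jaw": [0.85,0.85,0.85,0.85,0.85,0.85,0.85,0.85]
}}

```text
time: 32.8
ee_pos: [0.6561, -0.1387, 0.0206]
tool_rot: [[1.0, -0.026, 0.002], [-0.026, -1.0, 0.0], [0.002, -0.0, -1.0]]
contact_force: [0.7, 0.0, -0.9]
grip_width: 0.0259
```

Request:
{"method": "drive_tool", "body": {
  "dp": [
    [0,0,-6],
    [0,0,-7],
    [0,0,-5],
    [0,0,-3],
    [0,0,-1],
    [0,0,0]
  ],
  "dr": [
    [0,0,0],
    [0,0,0],
    [0,0,0],
    [0,0,0],
    [0,0,0],
    [0,0,0]
  ],
  "jaw": [0.85,0.85,0.85,0.85,0.85,0.85]
}}

```text
time: 33.3
ee_pos: [0.6556, -0.1393, -0.004]
tool_rot: [[1.0, -0.026, 0.001], [-0.026, -1.0, 0.0], [0.001, -0.0, -1.0]]
contact_force: [-0.1, 0.2, -1.4]
grip_width: 0.0257
```

Request:
{"method": "drive_tool", "body": {
  "dp": [
    [0,0,-1],
    [0,0,-1],
    [0,0,0]
  ],
  "dr": [
    [0,0,0],
    [0,0,0],
    [0,0,0]
  ],
  "jaw": [0.85,0.85,0.85]
}}

```text
time: 33.55
ee_pos: [0.656, -0.1394, -0.0046]
tool_rot: [[1.0, -0.026, 0.002], [-0.026, -1.0, 0.0], [0.002, -0.0, -1.0]]
contact_force: [0.6, 1.0, -1.1]
grip_width: 0.0253
```

Seated at the expected -4.8. Release and rise.

Request:
{"method": "drive_tool", "body": {
  "dp": [
    [0,0,0],
    [0,0,0],
    [0,0,0],
    [0,0,0],
    [0,0,6],
    [0,0,15],
    [0,0,25],
    [0,0,25],
    [0,0,10],
    [0,0,0]
  ],
  "dr": [
    [0,0,0],
    [0,0,0],
    [0,0,0],
    [0,0,0],
    [0,0,0],
    [0,0,0],
    [0,0,0],
    [0,0,0],
    [0,0,0],
    [0,0,0]
  ],
  "jaw": [0.6,0.5,0.45,0.45,0.45,0.45,0.45,0.45,0.45,0.45]
}}

```text
time: 34.38
ee_pos: [0.6559, -0.1394, 0.0806]
tool_rot: [[1.0, -0.026, 0.002], [-0.026, -1.0, -0.0], [0.002, -0.0, -1.0]]
contact_force: [0.3, 1.0, -0.5]
grip_width: 0.0469
```

Request:
{"method": "drive_tool", "body": {
  "dp": [
    [-3,-15,0],
    [-4,-24,1],
    [-5,-28,1],
    [-5,-30,1],
    [-5,-28,1],
    [-4,-22,1],
    [-3,-14,0],
    [-1,-5,0],
    [0,0,0],
    [0,0,0]
  ],
  "dr": [
    [0,0,0],
    [0,0,0],
    [0,0,0],
    [0,0,0],
    [0,0,0],
    [0,0,0],
    [0,0,0],
    [0,0,0],
    [0,0,0],
    [0,0,0]
  ],
  "jaw": [0.3,0.3,0.3,0.3,0.3,0.3,0.3,0.3,0.3,0.3]
}}

```text
time: 35.22
ee_pos: [0.6132, -0.3187, 0.073]
tool_rot: [[1.0, -0.027, -0.014], [-0.027, -1.0, 0.002], [-0.014, -0.002, -1.0]]
contact_force: [0.2, -0.2, -0.2]
grip_width: 0.0597
```

```bash
python3 st.py; python3 m2.py flanged_bushing_mid .6547 -.1389 .006; python3 m2.py stepped_blank_mid .6205 -.3313
```

```text
35.22 [ 613.2 -318.7   73. ] yaw_y -91.6 tilt z [-0.78  0.13] w 59.7 [ 0.2 -0.2 -0.2] [ 25.  29.   0.  85.   0.  67. -66.]
flanged_bushing_mid side [ 656.8 -141.3] [ 0.2 -0.1 -0.2  0.1] [np.int64(369), np.int64(233), np.int64(21), np.int64(25)] 0.75
flanged_bushing_mid top [ 655.2 -139.4] [ 0.1 -0.3 -0.1  0.3] [np.int64(277), np.int64(180), np.int64(17), np.int64(17)] 0.58
stepped_blank_mid side [ 620.9 -331.3] [-0.1 -0.3  0.1  0.3] [np.int64(295), np.int64(319), np.int64(22), np.int64(27)] 0.74
stepped_blank_mid top none
```

The flanged bushing is in place within 2 mm. Now the stepped blank at (620.5, -331.3).

Request:
{"method": "drive_tool", "body": {
  "dp": [
    [3,-4,0],
    [3,-5,-4],
    [1,-2,-10],
    [0,0,-14],
    [0,0,-12],
    [0,0,-6],
    [0,0,0],
    [0,0,0]
  ],
  "dr": [
    [0,-0.7,0],
    [0,0,0],
    [0,0,0],
    [0,0,0],
    [0,0,0],
    [0,0,0],
    [0,0,0],
    [0,0,0]
  ],
  "jaw": [0.3,0.3,0.3,0.3,0.3,0.3,0.3,0.3]
}}

```text
time: 36.28
ee_pos: [0.6219, -0.3279, 0.0218]
tool_rot: [[1.0, -0.023, 0.0], [-0.023, -1.0, 0.003], [0.0, -0.003, -1.0]]
contact_force: [-0.2, 0.1, -0.5]
grip_width: 0.06
```

Request:
{"method": "drive_tool", "body": {
  "dp": [
    [-1.3,-3.2,0],
    [0,0,-6],
    [0,0,-9],
    [0,0,-9],
    [0,0,-6],
    [0,0,-4],
    [0,0,-1],
    [0,0,0]
  ],
  "dr": [
    [0,0,0],
    [0,0,0],
    [0,0,0],
    [0,0,0],
    [0,0,0],
    [0,0,0],
    [0,0,0],
    [0,0,0]
  ],
  "jaw": [0.3,0.3,0.3,0.3,0.3,0.3,0.3,0.3]
}}

```text
time: 36.95
ee_pos: [0.6206, -0.3313, -0.0166]
tool_rot: [[1.0, -0.022, 0.001], [-0.022, -1.0, 0.003], [0.001, -0.003, -1.0]]
contact_force: [-0.6, -0.1, -0.0]
grip_width: 0.0596
```

Request:
{"method": "drive_tool", "body": {
  "dp": [
    [0,0,-1.5],
    [0,0,0],
    [0,0,0],
    [0,0,0],
    [0,0,0],
    [0,0,0],
    [0,0,0]
  ],
  "dr": [
    [0,0,0],
    [0,0,0],
    [0,0,0],
    [0,0,0],
    [0,0,0],
    [0,0,0],
    [0,0,0]
  ],
  "jaw": [0.3,0.3,0.8,0.8,0.8,0.8,0.8]
}}

```text
time: 37.53
ee_pos: [0.6218, -0.3316, -0.0165]
tool_rot: [[1.0, -0.022, 0.003], [-0.022, -1.0, 0.002], [0.003, -0.002, -1.0]]
contact_force: [0.9, -0.2, -0.8]
grip_width: 0.0291
```

Gripped. Lift high and carry it to the back left field, read target (660, -11).

Request:
{"method": "drive_tool", "body": {
  "dp": [
    [0,0,6],
    [0,0,20],
    [0,0,28],
    [0,0,28],
    [0,0,15],
    [0,0,5],
    [0,0,0]
  ],
  "dr": [
    [0,0,0],
    [0,0,0],
    [0,0,0],
    [0,0,0],
    [0,0,0],
    [0,0,0],
    [0,0,0]
  ],
  "jaw": [0.8,0.8,0.8,0.8,0.8,0.8,0.8]
}}

```text
time: 38.12
ee_pos: [0.6188, -0.3302, 0.0886]
tool_rot: [[1.0, -0.022, -0.002], [-0.022, -1.0, 0.004], [-0.002, -0.004, -1.0]]
contact_force: [0.4, -1.0, -0.6]
grip_width: 0.0293
```

Request:
{"method": "drive_tool", "body": {
  "dp": [
    [4,15,0],
    [5,25,2],
    [5,30,2],
    [5,30,2],
    [4,30,2],
    [4,30,2],
    [3,28,2],
    [3,22,2],
    [2,14,1],
    [1,6,0],
    [0,0,0],
    [0,0,0]
  ],
  "dr": [
    [0,0,0],
    [0,0,0],
    [0,0,0],
    [0,0,0],
    [0,0,0],
    [0,0,0],
    [0,0,0],
    [0,0,0],
    [0,0,0],
    [0,0,0],
    [0,0,0],
    [0,0,0]
  ],
  "jaw": [0.8,0.8,0.8,0.8,0.8,0.8,0.8,0.8,0.8,0.8,0.8,0.8]
}}

```text
time: 39.12
ee_pos: [0.6434, -0.074, 0.0859]
tool_rot: [[0.999, -0.017, -0.028], [-0.017, -1.0, 0.014], [-0.028, -0.013, -1.0]]
contact_force: [-0.4, -0.0, -1.6]
grip_width: 0.0292
```

Request:
{"method": "drive_tool", "body": {
  "dp": [
    [3,12,0],
    [4,18,0],
    [4,16,0],
    [2,8,0],
    [1,3,0],
    [0,0,0],
    [0,0,0]
  ],
  "dr": [
    [-0.8,-1.6,0],
    [0,0,0],
    [0,0,0],
    [0,0,0],
    [0,0,0],
    [0,0,0],
    [0,0,0]
  ],
  "jaw": [0.8,0.8,0.8,0.8,0.8,0.8,0.8]
}}

```text
time: 39.7
ee_pos: [0.6546, -0.0284, 0.0814]
tool_rot: [[0.999, -0.033, -0.006], [-0.033, -0.999, -0.008], [-0.006, 0.008, -1.0]]
contact_force: [-0.2, 0.2, -1.4]
grip_width: 0.0295
```

Request:
{"method": "drive_tool", "body": {
  "dp": [
    [2,6,0],
    [2,7,0],
    [1,4,-4],
    [0,1,-10],
    [0,0,-14],
    [0,0,-14],
    [0,0,-8],
    [0,0,0],
    [0,0,0]
  ],
  "dr": [
    [0.5,-0.4,0],
    [0,0,0],
    [0,0,0],
    [0,0,0],
    [0,0,0],
    [0,0,0],
    [0,0,0],
    [0,0,0],
    [0,0,0]
  ],
  "jaw": [0.8,0.8,0.8,0.8,0.8,0.8,0.8,0.8,0.8]
}}

```text
time: 40.45
ee_pos: [0.6594, -0.0135, 0.0266]
tool_rot: [[0.999, -0.039, 0.001], [-0.039, -0.999, -0.0], [0.001, 0.0, -1.0]]
contact_force: [-0.3, 0.3, -1.1]
grip_width: 0.0292
```

Request:
{"method": "drive_tool", "body": {
  "dp": [
    [0.5,2,0],
    [0,0,-6],
    [0,0,-9],
    [0,0,-8],
    [0,0,-5],
    [0,0,-3],
    [0,0,0]
  ],
  "dr": [
    [0,0,0],
    [0,0,0],
    [0,0,0],
    [0,0,0],
    [0,0,0],
    [0,0,0],
    [0,0,0]
  ],
  "jaw": [0.8,0.8,0.8,0.8,0.8,0.8,0.8]
}}

```text
time: 41.03
ee_pos: [0.6612, -0.0113, -0.0058]
tool_rot: [[0.999, -0.039, 0.004], [-0.039, -0.999, -0.0], [0.004, 0.0, -1.0]]
contact_force: [-0.9, 0.1, -1.5]
grip_width: 0.0292
```

Request:
{"method": "drive_tool", "body": {
  "dp": [
    [0,0,-1],
    [0,0,-1],
    [0,0,0]
  ],
  "dr": [
    [0,0,0],
    [0,0,0],
    [0,0,0]
  ],
  "jaw": [0.8,0.8,0.8]
}}

```text
time: 41.28
ee_pos: [0.6612, -0.0113, -0.0082]
tool_rot: [[0.999, -0.039, 0.003], [-0.039, -0.999, -0.0], [0.003, 0.0, -1.0]]
contact_force: [0.5, -0.3, -0.9]
grip_width: 0.0291
```

Request:
{"method": "drive_tool", "body": {
  "dp": [
    [-0.3,0,-1],
    [0,0,-1],
    [0,0,-1],
    [0,0,0]
  ],
  "dr": [
    [0,0.2,0],
    [0,0,0],
    [0,0,0],
    [0,0,0]
  ],
  "jaw": [0.8,0.8,0.8,0.8]
}}

```text
time: 41.62
ee_pos: [0.6616, -0.0114, -0.0105]
tool_rot: [[0.999, -0.039, 0.001], [-0.039, -0.999, -0.0], [0.001, 0.0, -1.0]]
contact_force: [-0.1, 0.3, -1.2]
grip_width: 0.0292
```

At the expected -10.5. Release, rise and back off toward the free area on the right, staying high.

Request:
{"method": "drive_tool", "body": {
  "dp": [
    [0,0,0],
    [0,0,0],
    [0,0,0],
    [0,0,0],
    [0,0,6],
    [0,0,15],
    [0,0,25],
    [0,0,28],
    [0,0,28],
    [0,0,20],
    [0,0,10],
    [0,0,0]
  ],
  "dr": [
    [0,0,0],
    [0,0,0],
    [0,0,0],
    [0,0,0],
    [0,0,0],
    [0,0,0],
    [0,0,0],
    [0,0,0],
    [0,0,0],
    [0,0,0],
    [0,0,0],
    [0,0,0]
  ],
  "jaw": [0.6,0.45,0.4,0.4,0.4,0.4,0.4,0.4,0.4,0.4,0.4,0.4]
}}

```text
time: 42.62
ee_pos: [0.66, -0.0113, 0.1296]
tool_rot: [[0.999, -0.039, 0.001], [-0.039, -0.999, -0.0], [0.001, 0.0, -1.0]]
contact_force: [1.3, 0.0, -0.8]
grip_width: 0.0509
```

Request:
{"method": "drive_tool", "body": {
  "dp": [
    [-5,-15,3],
    [-8,-25,3],
    [-10,-30,3],
    [-10,-30,3],
    [-10,-30,3],
    [-10,-30,3],
    [-10,-30,3],
    [-8,-25,2],
    [-6,-18,0],
    [-3,-8,0],
    [0,0,0],
    [0,0,0]
  ],
  "dr": [
    [0,0,0],
    [0,0,0],
    [0,0,0],
    [0,0,0],
    [0,0,0],
    [0,0,0],
    [0,0,0],
    [0,0,0],
    [0,0,0],
    [0,0,0],
    [0,0,0],
    [0,0,0]
  ],
  "jaw": [0.4,0.4,0.4,0.4,0.4,0.4,0.4,0.4,0.4,0.4,0.4,0.4]
}}

```text
time: 43.62
ee_pos: [0.5573, -0.2699, 0.1375]
tool_rot: [[0.999, -0.043, -0.026], [-0.043, -0.999, 0.004], [-0.026, -0.003, -1.0]]
contact_force: [0.2, 0.3, -0.6]
grip_width: 0.0515
```

```bash
python3 st.py; python3 m2.py stepped_blank_mid .6591 -.0109 .006; python3 m2.py flanged_bushing_mid .6547 -.1389 .006; python3 m2.py plain_bushing_mid .592 -.075 .026; python3 m2.py gear_mid .592 -.075 .006; python3 m2.py loupe_mid .4438 -.3018; python3 - <<'E'
from h import *
for n in('side','top'):
    c=bot.camera(n)
    for q in('v_block','step_gauge'): print(n,q,[(d['box'],round(d['p'],2)) for d in bot.look_for(c,q)][:1])
    im=c['image'][160:280,310:460] if n=='side' else c['image'][150:270,180:330]
    cv2.imwrite(f'pics/f{n}.png',cv2.resize(im,(400*1,320)))
cv2.imwrite('pics/fin.png',np.hstack([cv2.imread('pics/fside.png'),cv2.imread('pics/ftop.png')]))
E
```

```text
43.62 [ 557.3 -269.9  137.5] yaw_y -92.4 tilt z [-1.49  0.25] w 51.5 [ 0.2  0.3 -0.6] [ 22.  18.   1.  92.  -0.  72. -69.]
stepped_blank_mid side [662.4 -11.4] [-0.4 -0.2  0.4  0.2] [np.int64(402), np.int64(181), np.int64(19), np.int64(24)] 0.91
stepped_blank_mid top [658.4 -11.3] [ 0.5  0.  -0.5 -0. ] [np.int64(211), np.int64(177), np.int64(19), np.int64(18)] 0.65
flanged_bushing_mid side [ 657.9 -141.8] [-0.3  0.4  0.3 -0.4] [np.int64(370), np.int64(233), np.int64(20), np.int64(26)] 0.84
flanged_bushing_mid top [ 654.2 -139.5] [-0.9 -0.7  0.9  0.8] [np.int64(278), np.int64(181), np.int64(15), np.int64(16)] 0.45
plain_bushing_mid side [595.3 -78. ] [-0.3 -0.8  0.3  0.7] [np.int64(353), np.int64(184), np.int64(18), np.int64(25)] 0.77
plain_bushing_mid top [591.3 -75. ] [-0.5 -0.1  0.5  0.1] [np.int64(241), np.int64(208), np.int64(17), np.int64(18)] 0.48
gear_mid side [592.5 -70.9] [-0.9 -4.9  0.9  1.9] [np.int64(347), np.int64(198), np.int64(28), np.int64(19)] 0.49
gear_mid top [591.4 -75.9] [-0.8 -0.2  0.8  0.2] [np.int64(240), np.int64(207), np.int64(25), np.int64(26)] 0.72
loupe_mid side [ 445.  -302.8] [ 0.3 -1.2 -0.3  1.1] [np.int64(204), np.int64(260), np.int64(24), np.int64(26)] 0.71
loupe_mid top none
side v_block [([371.2, 234.3, 18.2, 25.3], 0.55)]
side step_gauge [([369.2, 174.1, 18.7, 23.4], 0.65)]
top v_block [([267.6, 201.3, 31.0, 37.4], 0.79)]
top step_gauge [([199.9, 207.0, 34.9, 18.6], 0.95)]
```

View pics/fin.png

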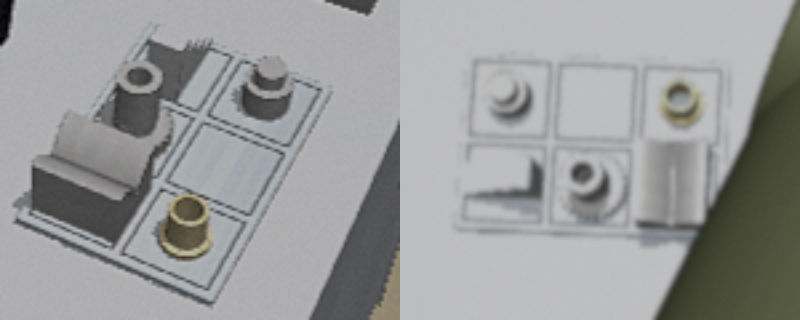

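The final picture shows all four parts upright in their fields, with the bushing on the hub and the V-block and gauge in place. The arm is clear and open, so I'll hand in.

```bash
python3 -c "
from rig import bot
print(bot.job_done(), bot.read_state()['time'])"
```

```text
the job is handed in; nothing more can be done
the job is handed in; nothing more can be done
```

All four parts are set out as asked, and I handed the job in at about 44 s of the 112 s.

**Last checks.** The top-camera fits put every part within about 3 mm of its target:

| Part | Target (m) | Measured (m) |
|---|---|---|
| Gear, front middle field | (0.593, -0.073) | (0.591, -0.076) |
| Plain bushing on the gear's hub | gear at (0.591, -0.076) | (0.591, -0.075) |
| Flanged bushing, behind the V-block | (0.655, -0.139) | (0.654, -0.140) |
| Stepped blank, behind the step gauge | (0.659, -0.011) | (0.658, -0.011) |

In the final picture all four parts stand upright, and the V-block and gauge look unmoved. The loupe measured within 2 mm of its first position. The gripper was open and clear of everything.

**What went wrong or disagreed**
- **Reported tool height:** it was about 37.5 mm lower than the real height. The first gear grasps closed above the rim; I found the offset by touching the table with the shut fingertips and corrected for it. The gear was not moved by this.
- **Side camera on the gear and bushing:** its readings differ by 3 to 5 mm from the top camera's. The V-block hides part of both, so I trusted the top camera.
- **Side camera on the V-block:** the detector's final box was on the flanged bushing instead of the V-block (p = 0.55). I judged the V-block from the top view and the picture.

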